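Put the panel-drilling tools back in their tray inserts

TASK

The panel is drilled, so put the tools back in their tray: the two hole saws (shank up), the battery pack (lying flat) and the tape measure (upright), each in the insert whose recess has its shape and size. Set each down gently, do not drop it, until it stands fully on the floor of its recess, and leave the pot of screws and the cable gland standing where they are.

Things in the scene. Friction and masses are not known exactly. Their poses are not given: they have to be found in the camera images.
- saw_large: large hole saw on its arbor, standing on its teeth with the hex shank up: yellow cup 60 mm in diameter and 38 mm high, on it a steel collar (22 mm diameter, 38 to 48 mm above the teeth), then the steel hex shank, 11 mm thick, from 48 to 90 mm. Mass about 190 g. Origin at the centre of the underside (the teeth), z up along the shank; its yaw does not matter
- saw_small: small hole saw on its arbor, standing on its teeth with the hex shank up: yellow cup 38 mm in diameter and 38 mm high, on it a steel collar (22 mm diameter, 38 to 48 mm above the teeth), then the steel hex shank, 11 mm thick, from 48 to 90 mm. Mass about 110 g. Origin at the centre of the underside (the teeth), z up along the shank; its yaw does not matter
- battery: black slide-on battery pack of a cordless drill, lying on its flat underside: 88 (x) x 52 (y) mm, the case 34 mm high, on it a plug block 40 mm wide (y) and 80 mm long up to 46 mm, with two grey rails and a grey latch; about 260 g. Origin at the centre of the underside, x along the length, z up
- tape: grey tape measure standing upright on its base: 70 mm long (x), 34 mm thick (y; 36 mm over the base rim), 65 mm high, with a rounded top and a round aluminium badge on both flat sides, the tape's mouth with a small steel hook at the +x end (it stands out 4 mm); about 220 g. Origin at the centre of the underside, z up
- nest_large: dark-grey insert, 120 x 120 x 16 mm, fixed in the black tool tray (four inserts, 121 mm apart, tray walls 24 mm high), with the larger round recess, 72 mm in diameter, 10 mm deep, chamfered 3 mm, pale floor. Origin at the centre of the insert's underside, z up: recess centred on it, floor at z = 6 mm. For the large hole saw.
- nest_small: dark-grey insert, 120 x 120 x 16 mm, fixed in the black tool tray (four inserts, 121 mm apart, tray walls 24 mm high), with the smaller round recess, 50 mm in diameter, 10 mm deep, chamfered 3 mm, pale floor. Origin at the centre of the insert's underside, z up: recess centred on it, floor at z = 6 mm. For the small hole saw.
- nest_battery: dark-grey insert, 120 x 120 x 16 mm, fixed in the black tool tray (four inserts, 121 mm apart, tray walls 24 mm high), with the larger oblong recess, 100 mm along x and 64 mm along y, 10 mm deep, chamfered 3 mm, pale floor. Origin at the centre of the insert's underside, z up: recess centred on it, floor at z = 6 mm. For the battery pack, length along x, either way round.
- nest_tape: dark-grey insert, 120 x 120 x 16 mm, fixed in the black tool tray (four inserts, 121 mm apart, tray walls 24 mm high), with the smaller oblong recess, 48 mm along x and 82 mm along y, 10 mm deep, chamfered 3 mm, pale floor. Origin at the centre of the insert's underside, z up: recess centred on it, floor at z = 6 mm. For the tape measure, its length along the insert's y, either way round.
- screw_pot: clear plastic pot of screws, 50 mm in diameter at the rim, 50 mm high, standing among the loose tools; stays where it is. Origin at the centre of the underside, z up
- gland: grey plastic cable gland, about 29 mm in diameter and 47 mm high, standing on end among the loose tools; stays where it is. Origin at the centre of the underside, z up
Mind the look-alikes: they are no part of the job. What is shaped like the saw_large but pink or turquoise is not meant.

How it is judged (in metres and radians):
At the end, for the whole second after the job is handed in: Each of the four tools rests on the floor of its own recess: within 10 mm of the recess centre, its underside within 3 mm of the floor, upright within 0.1 rad as it stood at the start, released and at rest (horizontal distance between saw_large and nest_large below 0.01 m and z of saw_large in the frame of nest_large between 0.003 and 0.009 m and angle between each of saw_large, saw_small, battery, tape's own z axis and vertical below 0.1 rad and linear speed of each of saw_large, saw_small, battery, tape below 0.02 m/s and angular speed of each of saw_large, saw_small, battery, tape below 0.2 rad/s and horizontal distance between saw_small and nest_small below 0.01 m and z of saw_small in the frame of nest_small between 0.003 and 0.009 m and horizontal distance between battery and nest_battery below 0.01 m and z of battery in the frame of nest_battery between 0.003 and 0.009 m and horizontal distance between tape and nest_tape below 0.01 m and z of tape in the frame of nest_tape between 0.003 and 0.009 m); the robot touches nothing.
It fails at once if the large hole saw is dropped into its recess (moving faster than 0.7 m/s within 30 mm of the recess floor) (horizontal distance between saw_large and nest_large below 0.03 m and z of saw_large in the frame of nest_large below 0.036 m and linear speed of saw_large above 0.7 m/s).
It fails at once if the small hole saw is dropped into its recess (moving faster than 0.7 m/s within 30 mm of the recess floor) (horizontal distance between saw_small and nest_small below 0.03 m and z of saw_small in the frame of nest_small below 0.036 m and linear speed of saw_small above 0.7 m/s).
It fails at once if the battery pack is dropped into its recess (moving faster than 0.7 m/s within 30 mm of the recess floor) (horizontal distance between battery and nest_battery below 0.03 m and z of battery in the frame of nest_battery below 0.036 m and linear speed of battery above 0.7 m/s).
It fails at once if the tape measure is dropped into its recess (moving faster than 0.7 m/s within 30 mm of the recess floor) (horizontal distance between tape and nest_tape below 0.03 m and z of tape in the frame of nest_tape below 0.036 m and linear speed of tape above 0.7 m/s).
It fails at once if the pot of screws or the cable gland is knocked over or shoved more than 40 mm away (angle between any of screw_pot, gland's own z axis and vertical above 0.5 rad or distance of any of screw_pot, gland from where it was at the start of the episode above 0.04 m).
It also fails if it takes over 112 s, if anything falls off the work surface, if the arm or the gripper's body presses on something with over 40 N, if the wrist force passes 120 N, or if a joint passes its speed limit or range.

ROBOT

A 6-joint arm with a two-finger parallel gripper is mounted at the origin on the work surface. World frame = base frame: x ahead of the robot, y to its left, z up, the work surface at z = 0. Lengths are in mm, angles in rad, forces in N, time in s.
With the tool pointing down it reaches from about 350 to 775 mm from the base axis. Payload 7.3 kg.
Tool frame: the origin (TCP) lies at the very end of the fingers, on their centre line; the grasp point (between the pads) lies 19 mm behind it; z points along the fingers, y is the line along which they close (so a half turn about z gives the same grasp; the last joint's range is limited). The gripper opens to 92 mm and grips with 3 to 60 N. Pads are 19 mm wide; open, the fingers measure 130 mm over their backs; the gripper's body (75 mm by 190 mm) begins 47 mm behind the grasp point.
Start: joints at [-1.369, 0.342, 1.524, -0, 1.275, -0.146], TCP at [178.959, -493.577, 226.741] pointing down, gripper open.
Joint ranges: [-2.53, 2.53], [-0.77, 2.02], [0.04, 2.7], [-1, 4.14], [0.28, 2.66], [-3.11, 3.11]. Speed limits (rad/s): [2.57, 2.57, 3.14, 3.14, 3.14, 3.14].

INTERFACE

Orientations are given as [roll, pitch, yaw] about the fixed x, y, z axes, in that order (R = Rz(yaw) Ry(pitch) Rx(roll)).
In Python, from plant import bot gives the robot as it stands.
- The arm moves only by the tool send_rows, never from a script. Its argument "rows" is a list of rows, each an object of numbers: "x", "y", "z": the shift along the tool's x, y, z in units of 0.2 m (1.0 is 0.2 m); "ax", "ay", "az": the turn, a rotation vector about the tool's x, y, z in units of 60 degrees (1.0 is 60 degrees); "jaw": the opening, from -1 (shut) to 1 (fully open), so that 0 is half open. In form: [{"x": .., "y": .., "z": .., "ax": .., "ay": .., "az": .., "jaw": ..}, ...]. A call has exactly 10 rows; each row is the pose to reach, as a shift and turn from the pose commanded when the call began, along the tool's axes at that moment; what a row does not reach only later rows make up. A row lasts 1/8 s, in which the tool goes at most 62.5 mm and 10.7 degrees, less where a joint would pass 70% of its speed; a pose out of reach is approached as far as the arm can. A call with a number of a shift or a turn outside -1 to 1 is refused whole. A call with a gripper value outside its range is refused whole. The fingers move at their own pace and stop on an object; the grip force is fixed at half the most. Time passes only in rows, so rows that repeat a pose let the fingers close, or fill a call up. It gives the time, the measured TCP pose, the force, the opening and the grip force at its end, in the units of the state.
- bot.get_obs(): the state, without advancing time (a new reading comes with each control period).
- bot.capture(name): name is "scene" or "top" or "wrist"; returns (picture, depth): 384x512x3 uint8, red, green, blue; 384x512 float32, mm along the optical axis (not along the pixel's ray), 0 where there is no reading.
- bot.camera_model(name): a dict with "vertical_fov" (degrees; the focal length in pixels is half the picture's height over the tangent of half this angle, whatever the lens; pixels are square), "cx", "cy" (the principal point, pixels), "k1" (the pictures are not rectified: a ray, as slopes to the right and down, at radius r is drawn at 1 + k1 r^2 times it, then the intrinsics apply), "R" (3x3) and "t" (3): a world point X has camera coordinates R X + t; the wrist camera has in their place "T_tool_cam" (4x4, takes a point from camera to tool coordinates, whose origin is the TCP and whose axes are the flange's). Camera axes: x right, y down, z forward; pixel columns grow to the right and rows downward; lengths in mm; the calibration is good to about 2 mm. A picture is of the moment at which its call begins: read the wrist's pose just before it. camera_model takes no time and is no camera call.
- bot.close_job(): hands the job in; it is judged then, once.
The state is a dict: "time": time; "joint_positions": joint angles; "dq": joint speeds; "tau": joint torques, N m; "tool_pos": TCP position; "tcp_rot": TCP orientation; "contact_force": force on the tool from outside, world axes, zero at the start; "moment": the same for the moment, N m; "grip_width": finger opening in mm; "finger_force": force on a finger pad.
Only numpy, scipy, OpenCV 4.12 (cv2) and the standard library are available. Lean on these libraries where they do the work, as an engineer would, in place of code of your own. Each camera call takes 0.05 s, during which the arm holds its last target. There are 200 camera calls.

## Working session

There is one attempt and no reset: what is moved stays moved. The work goes in short steps, Python scripts to look and compute and a tool call to move; the robot and the scene stay as the last step left them, time stands still between calls to the robot, and variables do not carry over. Pictures are saved under pics/ and viewed, at most 14 in all, crops included, and the job is handed in when it is done.

Besides the shell and the picture viewer there is one more tool, called as a command line: name --argument value ..., lists and objects as JSON in quotes. send_rows: Moves the arm, as the interface text tells. Its arguments: {"type":"object","properties":{"rows":{"type":"array","items":{"type":"object","properties":{"x":{"type":"number","minimum":-1,"maximum":1},"y":{"type":"number","minimum":-1,"maximum":1},"z":{"type":"number","minimum":-1,"maximum":1},"ax":{"type":"number","minimum":-1,"maximum":1},"ay":{"type":"number","minimum":-1,"maximum":1},"az":{"type":"number","minimum":-1,"maximum":1},"jaw":{"type":"number"}}}}},"required":["rows"]}

```bash
mkdir -p pics; ls; python3 - <<'E'
from plant import bot
import cv2,numpy as np
np.set_printoptions(precision=3,suppress=True)
print(bot.get_obs())
for n in ("scene","top"):
    p,d=bot.capture(n); cv2.imwrite(f"pics/{n}0.png",cv2.resize(p[:,:,::-1],(800,600))); np.savez(f"{n}0.npz",p=p,d=d); print(bot.camera_model(n))
print(bot.camera_model("wrist"))
E
```

```text
pics
{'time': 0.0, 'joint_positions': array([-1.369,  0.343,  1.525, -0.   ,  1.275, -0.146]), 'dq': array([ 0.   ,  0.001, -0.002, -0.001, -0.001,  0.   ]), 'tau': array([ -0.001, -43.124, -24.422,   0.072,   0.056,  -0.   ]), 'tool_pos': array([ 178.865, -493.159,  226.038]), 'tcp_rot': array([-3.14 , -0.   ,  0.348]), 'contact_force': array([ 0.403, -1.13 ,  0.35 ]), 'moment': array([0.001, 0.028, 0.061]), 'finger_force': 0.0, 'grip_width': 91.85136730536476}
{'vertical_fov': 44.13950407470766, 'cx': 250.59953025184248, 'cy': 193.02685344297885, 'k1': -0.030193157616204534, 'R': array([[ 0.452,  0.892,  0.012],
       [ 0.695, -0.344, -0.632],
       [-0.56 ,  0.294, -0.775]]), 't': array([-238.455, -328.037, 1377.435])}
{'vertical_fov': 48.44732779016673, 'cx': 252.2583409875429, 'cy': 193.0941046520871, 'k1': -0.0008423545365897269, 'R': array([[ 0.026, -1.   , -0.   ],
       [-0.997, -0.026, -0.073],
       [ 0.072,  0.002, -0.997]]), 't': array([ -37.089,  522.424, 1105.108])}
{'vertical_fov': 65.9834791800471, 'cx': 258.19256622388286, 'cy': 192.43548169876138, 'k1': -0.07710148140975367, 'T_tool_cam': array([[   0.001,   -0.969,   -0.245,   65.579],
       [   1.   ,    0.001,   -0.   ,    2.12 ],
       [   0.   ,   -0.245,    0.969, -156.449],
       [   0.   ,    0.   ,    0.   ,    1.   ]])}
```

View pics/top0.png

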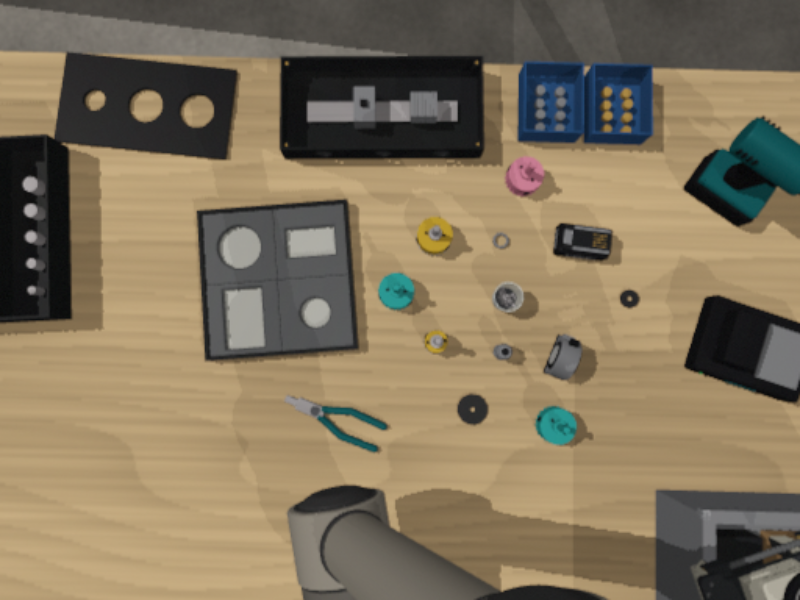

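View pics/scene0.png

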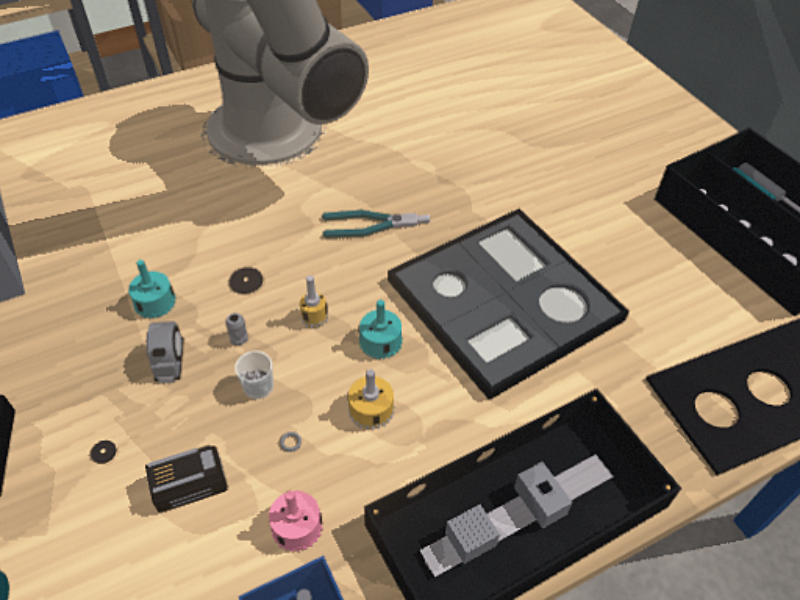

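```bash
cat > h.py <<'E'
import numpy as np,cv2
from plant import bot
np.set_printoptions(precision=2,suppress=True)
def cloud(cm,d,R=None,t=None):
    h,w=d.shape; f=h/2/np.tan(np.radians(cm["vertical_fov"]/2))
    K=np.array([[f,0,cm["cx"]],[0,f,cm["cy"]],[0,0,1.]])
    uv=np.stack(np.meshgrid(np.arange(w),np.arange(h)),-1).reshape(-1,1,2).astype(float)
    s=cv2.undistortPoints(uv,K,np.array([cm["k1"],0,0,0,0])).reshape(h,w,2)
    c=np.dstack([s,np.ones((h,w))])*d[...,None]
    R=cm["R"] if R is None else R; t=cm["t"] if t is None else t
    return (c-t)@R      # world points
def rect(P): 
    (c,s,a)=cv2.minAreaRect(P.astype(np.float32)); return np.array(c),np.array(s),a
E
cat > m.py <<'E'
from h import *
for n in ("top","scene"):
    z=np.load(n+"0.npz"); p,d=z["p"],z["d"]; X=cloud(bot.camera_model(n),d); hsv=cv2.cvtColor(p,cv2.COLOR_RGB2HSV)
    print("==",n)
    k=0.64
    if n=="top": rois=dict(sl=(435,235,28),ss=(436,342,22),bat=(583,241,40),tape=(564,357,32),pot=(508,297,20),gl=(504,352,14),nl=(240,248,28),nb=(312,242,30),nt=(245,318,36),ns=(316,313,20))
    else: rois={a:b for a,b in CEN.items()}
    if n=="top": CEN={}
    for a,(u,v,r) in rois.items():
        if n=="top":
            sl=(slice(int((v-r)*k),int((v+r)*k)+1),slice(int((u-r)*k),int((u+r)*k)+1)); Q=X[sl].reshape(-1,3); H=hsv[sl].reshape(-1,3); ok=Q[:,2]>-50
        else:
            Q=X.reshape(-1,3);H=hsv.reshape(-1,3);ok=(np.hypot(Q[:,0]-u,Q[:,1]-v)<r)
        Q=Q[ok];H=H[ok]
        if a[0]=="n":
            m=(H[:,2]>130)&(H[:,1]<60); q=Q[m]; c,s,an=rect(q[:,:2]); print(a,"floor z",np.median(q[:,2]),"rect",c,s,an,"mean",q.mean(0),"rim z",np.median(Q[(H[:,2]<110)][:,2]))
        else:
            q=Q[Q[:,2]>12]; c,s,an=rect(q[:,:2]); print(a,"rect",c,s,an,"zmax",np.percentile(q[:,2],98))
            if a[0]=="s":
                y=Q[(Q[:,2]>33)&(Q[:,2]<43)&(H[:,1]>120)]; print("   cup",cv2.minEnclosingCircle(y[:,:2].astype(np.float32)),"shank",q[q[:,2]>60].mean(0) if (q[:,2]>60).any() else None)
            if a=="bat": y=Q[(Q[:,2]>40)];print("   top",rect(y[:,:2]))
            if a=="tape":
                y=Q[(Q[:,2]>45)];print("   top",rect(y[:,:2])); w,V=np.linalg.eigh(np.cov(y[:,:2].T));print("   pca",np.degrees(np.arctan2(V[1,1],V[0,1])),y.mean(0))
        if n=="top": CEN[a]=(c[0],c[1],70 if a[0]=="n" else dict(sl=48,ss=38,bat=60,tape=50,pot=38,gl=26)[a])
E
python3 m.py
```

```text
== top
sl rect [552.25 -74.01] [ 58.74 233.84] 80.55221557617188 zmax 89.72479454755094
   cup ((636.9349975585938, -88.19964599609375), 29.86225700378418) shank [609.35 -79.39 223.48]
ss rect [456.05 -69.14] [36.24 87.3 ] 1.5036838054656982 zmax 92.6311889714125
   cup ((457.8861389160156, -94.0621337890625), 18.84988784790039) shank [455.79 -84.42 231.42]
bat rect [ 566.42 -194.55] [ 85.03 410.84] 24.773574829101562 zmax 50.63752620550964
   top (array([ 563.48, -195.44]), array([ 72.2 , 411.24]), 25.71420669555664)
tape rect [ 422.71 -182.28] [ 72.71 306.66] 6.403652667999268 zmax 68.09412648810758
   top (array([ 433.4 , -178.82]), array([ 63.6 , 305.65]), 0.8787187933921814)
   pca 90.5387064414677 [ 435.67 -297.84   84.65]
pot rect [ 484.32 -134.55] [ 48.25 228.45] 33.31743621826172 zmax 51.86577504199779
gl rect [ 439.81 -122.14] [ 25.76 192.13] 2.9500269889831543 zmax 51.3181667503927
nl floor z 9.687210971240725 rect [548.92 115.42] [347.97  68.49] 63.9470100402832 mean [609.76 241.13  11.96] rim z 19.128407622762232
nb floor z 9.884804163907338 rect [623.47 121.93] [46.65 8
[... 1089 characters left out ...]
t rect [ 467.85 -107.  ] [29.  10.5] 25.43126678466797 zmax 43.92294472492197
gl rect [ 453.17 -106.5 ] [ 9.87 23.91] 53.27193069458008 zmax 47.50118183589169
nl floor z 8.818417586232464 rect [549.18 123.12] [ 74.17 139.24] 87.65834045410156 mean [554.74 116.08   8.96] rim z 18.341066294715503
nb floor z 8.961946631524892 rect [621.93 123.64] [51.17 79.41] 6.587623119354248 mean [619.67 122.4    9.14] rim z 18.81257629727742
nt floor z 8.590475078094222 rect [497.89 110.29] [44.88 44.2 ] 20.123592376708984 mean [498.47 110.32   8.7 ] rim z 18.392127085869802
ns floor z 8.590475078094222 rect [497.89 110.29] [44.88 44.2 ] 20.123592376708984 mean [498.47 110.32   8.7 ] rim z 18.38437783734259
```

```bash
sed -i 's/ok=Q\[:,2\]>-50/ok=(Q[:,2]>-50)\&(Q[:,2]<110)\&(d[sl].ravel()>300)/; s/ok=(np.hypot(Q\[:,0\]-u,Q\[:,1\]-v)<r)/ok=(np.hypot(Q[:,0]-u,Q[:,1]-v)<r)\&(Q[:,2]<110)/; s/nb=(312,242,30)/nb=(312,242,34)/;s/nl=(240,248,28)/nl=(240,248,33)/;s/else dict/else 5+dict/;s/70 if/55 if/' m.py; python3 m.py
```

```text
== top
sl rect [637.17 -87.84] [60.01 57.64] 0.16655777394771576 zmax 88.36684300485656
   cup ((636.9349975585938, -88.19964599609375), 29.86225700378418) shank [635.14 -87.63  82.46]
ss rect [456.72 -94.49] [36.24 36.58] 1.5036838054656982 zmax 91.50457955265514
   cup ((457.8861389160156, -94.0621337890625), 18.84988784790039) shank [458.01 -93.66  87.94]
bat rect [ 632.88 -337.62] [87.54 53.35] 84.7834701538086 zmax 50.36297402443107
   top (array([ 632.92, -340.82]), array([81.04, 40.4 ]), 84.60201263427734)
tape rect [ 438.56 -307.38] [38.99 73.27] 67.97245788574219 zmax 66.66158307295912
   top (array([ 436.87, -306.81]), array([38.78, 64.78]), 67.97245788574219)
   pca 159.87744168698228 [ 435.52 -304.57   58.55]
pot rect [ 533.92 -209.74] [46.67 47.37] 1.7777714729309082 zmax 51.376703952908024
gl rect [ 444.16 -205.6 ] [25.77 24.87] 2.2961015701293945 zmax 51.1604794350945
nl floor z 9.661839910739197 rect [610.04 241.62] [67.5  65.28] 3.4496259689331055 mean [610.1  241.65   9.73] rim z 19.191971088245168
nb floor z 9.884804163907338 rect [623.47 121.93] [46.65 80.25] 5.68
[... 1069 characters left out ...]
t rect [ 533.51 -210.07] [48.07 50.61] 68.98560333251953 zmax 50.888684107925535
gl rect [ 447.37 -207.17] [25.72 23.15] 58.501888275146484 zmax 47.73901415735132
nl floor z 8.88342073363031 rect [606.84 244.37] [68.03 63.77] 19.769346237182617 mean [606.52 244.     8.86] rim z 18.322870286474835
nb floor z 8.961946631524892 rect [621.93 123.64] [51.17 79.41] 6.587623119354248 mean [619.67 122.4    9.14] rim z 18.739909516471627
nt floor z 8.940760000051622 rect [486.03 232.37] [97.97 59.12] 6.475473880767822 mean [487.02 230.89   8.96] rim z 17.5175946447254
ns floor z 8.590475078094222 rect [497.89 110.29] [44.88 44.2 ] 20.123592376708984 mean [498.47 110.32   8.7 ] rim z 18.31769610106211
```

send_rows --rows '[{"x": 0.06,"y": -0.04,"az": 0.04,"jaw": -0.2},{"x": 0.16,"y": -0.11,"az": 0.1,"jaw": -0.2},{"x": 0.28,"y": -0.2,"az": 0.15,"jaw": -0.2},{"x": 0.4,"y": -0.28,"az": 0.2,"jaw": -0.2},{"x": 0.52,"y": -0.36,"az": 0.25,"jaw": -0.2},{"x": 0.64,"y": -0.45,"az": 0.3,"jaw": -0.2},{"x": 0.76,"y": -0.53,"az": 0.333,"jaw": -0.2},{"x": 0.88,"y": -0.62,"az": 0.333,"jaw": -0.2},{"x": 0.96,"y": -0.67,"az": 0.333,"jaw": -0.2},{"x": 1,"y": -0.7,"az": 0.333,"jaw": -0.2}]'

```text
schema error: expected keys x, y, z, ax, ay, az, jaw
```

send_rows --rows '[{"x": 0.07,"y": -0.1,"jaw": -0.2},{"x": 0.16,"y": -0.23,"jaw": -0.2},{"x": 0.26,"y": -0.37,"jaw": -0.2},{"x": 0.36,"y": -0.51,"jaw": -0.2},{"x": 0.46,"y": -0.65,"jaw": -0.2},{"x": 0.56,"y": -0.8,"jaw": -0.2},{"x": 0.64,"y": -0.91,"jaw": -0.2},{"x": 0.7,"y": -1,"jaw": -0.2},{"x": 0.7,"y": -1,"jaw": -0.2},{"x": 0.7,"y": -1,"jaw": -0.2}]'

```text
schema error: expected keys x, y, z, ax, ay, az, jaw
```

```bash
cat >> h.py <<'E'
from scipy.spatial.transform import Rotation as Ro
def wrist(name):
    o=bot.get_obs(); cm=bot.camera_model("wrist"); p,d=bot.capture("wrist")
    T=np.eye(4); T[:3,:3]=Ro.from_euler("xyz",o["tcp_rot"]).as_matrix(); T[:3,3]=o["tool_pos"]
    M=np.linalg.inv(T@cm["T_tool_cam"])
    X=cloud(cm,d,M[:3,:3],M[:3,3]); X[d<100]=1e4
    cv2.imwrite(f"pics/{name}.png",p[:,:,::-1]); print(o["time"],o["tool_pos"],o["tcp_rot"],o["grip_width"],o["finger_force"])
    return p,X,cv2.cvtColor(p,cv2.COLOR_RGB2HSV)
def near(X,hsv,x,y,r,lo,hi):
    m=(np.hypot(X[...,0]-x,X[...,1]-y)<r)&(X[...,2]>lo)&(X[...,2]<hi); return X[m],hsv[m]
def saw(X,hsv,x,y,r):
    q,h=near(X,hsv,x,y,r,33,43); y_=q[h[:,1]>120]; print("cup",cv2.minEnclosingCircle(y_[:,:2].astype(np.float32)) if len(y_) else None)
    q,_=near(X,hsv,x,y,r,60,95); print("shank",len(q),rect(q[:,:2])[:2] if len(q) else None, np.percentile(q[:,2],95) if len(q) else None)
E
python3 - <<'E'
from h import *
p,X,h=wrist("w1")
saw(X,h,459,-94,35); saw(X,h,637,-88,45)
E
```

```text
0.1 [ 178.88 -493.19  226.11] [-3.14 -0.    0.35] 91.64741074559136 0.0
cup None
shank 0 None None
cup None
shank 0 None None
```

View pics/w1.png

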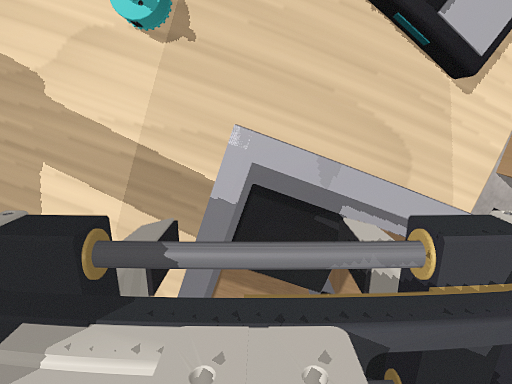

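send_rows --rows '[{"x": 0.06,"y": -0.04,"z": 0,"ax": 0,"ay": 0,"az": 0.04,"jaw": -0.2},{"x": 0.16,"y": -0.11,"z": 0,"ax": 0,"ay": 0,"az": 0.1,"jaw": -0.2},{"x": 0.28,"y": -0.2,"z": 0,"ax": 0,"ay": 0,"az": 0.15,"jaw": -0.2},{"x": 0.4,"y": -0.28,"z": 0,"ax": 0,"ay": 0,"az": 0.2,"jaw": -0.2},{"x": 0.52,"y": -0.36,"z": 0,"ax": 0,"ay": 0,"az": 0.25,"jaw": -0.2},{"x": 0.64,"y": -0.45,"z": 0,"ax": 0,"ay": 0,"az": 0.3,"jaw": -0.2},{"x": 0.76,"y": -0.53,"z": 0,"ax": 0,"ay": 0,"az": 0.333,"jaw": -0.2},{"x": 0.88,"y": -0.62,"z": 0,"ax": 0,"ay": 0,"az": 0.333,"jaw": -0.2},{"x": 0.96,"y": -0.67,"z": 0,"ax": 0,"ay": 0,"az": 0.333,"jaw": -0.2},{"x": 1,"y": -0.7,"z": 0,"ax": 0,"ay": 0,"az": 0.333,"jaw": -0.2}]'

```text
time: 1.4
tool_pos: [319.6, -293.0, 226.6]
tcp_rot: [-3.141, 0.0, 0.0]
contact_force: [0.5, -0.5, 0.3]
grip_width: 36.7
finger_force: 0.0
```

send_rows --rows '[{"x": 0.04,"y": -0.1,"z": 0,"ax": 0,"ay": 0,"az": 0,"jaw": -0.2},{"x": 0.1,"y": -0.23,"z": 0,"ax": 0,"ay": 0,"az": 0,"jaw": -0.2},{"x": 0.15,"y": -0.37,"z": 0,"ax": 0,"ay": 0,"az": 0,"jaw": -0.2},{"x": 0.2,"y": -0.51,"z": 0,"ax": 0,"ay": 0,"az": 0,"jaw": -0.2},{"x": 0.26,"y": -0.65,"z": 0,"ax": 0,"ay": 0,"az": 0,"jaw": -0.2},{"x": 0.32,"y": -0.8,"z": 0,"ax": 0,"ay": 0,"az": 0,"jaw": -0.2},{"x": 0.37,"y": -0.91,"z": 0,"ax": 0,"ay": 0,"az": 0,"jaw": -0.2},{"x": 0.4,"y": -1,"z": 0,"ax": 0,"ay": 0,"az": 0,"jaw": -0.2},{"x": 0.4,"y": -1,"z": 0,"ax": 0,"ay": 0,"az": 0,"jaw": -0.2},{"x": 0.4,"y": -1,"z": 0,"ax": 0,"ay": 0,"az": 0,"jaw": -0.2}]'

```text
time: 2.65
tool_pos: [399.3, -94.4, 226.6]
tcp_rot: [3.141, 0.0, -0.001]
contact_force: [0.7, -0.1, -0.2]
grip_width: 36.3
finger_force: 0.0
```

```bash
python3 - <<'E'
from h import *
p,X,h=wrist("w2")
saw(X,h,459,-94,35); saw(X,h,637,-88,45)
E
```

```text
2.65 [399.28 -94.43 226.64] [ 3.14  0.   -0.  ] 36.32317196487194 0.0
cup ((457.9644775390625, -96.29737854003906), 18.7781982421875)
shank 107 (array([458.31, -96.79]), array([10.61, 10.75])) 89.2490271161673
cup None
shank 0 None None
```

View pics/w2.png

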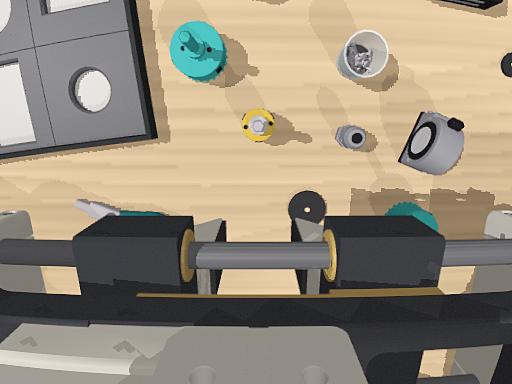

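```bash
cat >> h.py <<'E'
def nest(X,hsv,x,y,r):
    q,h=near(X,hsv,x,y,r,3,25); f=q[(h[:,2]>130)&(h[:,1]<60)]; print("nest",rect(f[:,:2]),f.mean(0),"rim",np.median(q[(h[:,2]<110)][:,2]))
def obj(X,hsv,x,y,r,lo,hi=110):
    q,_=near(X,hsv,x,y,r,lo,hi); print("obj",len(q),rect(q[:,:2]),np.percentile(q[:,2],98))
E
python3 - <<'E'
from h import *
p,X,h=wrist("w2")
nest(X,h,500,109,45); obj(X,h,439,-307,50,12); obj(X,h,439,-307,50,45); obj(X,h,445,-206,28,12)
E
```

```text
2.7 [399.29 -94.57 226.66] [ 3.14  0.   -0.  ] 36.731595396842124 0.0
nest (array([500.17, 109.  ]), array([89.93, 88.56]), 88.6318359375) [500.56 108.96  15.59] rim 16.110779302931945
obj 2705 (array([ 440.01, -307.66]), array([37.92, 74.61]), 70.78604125976562) 63.638633673382245
obj 1818 (array([ 437.84, -307.29]), array([37.19, 64.88]), 70.78604888916016) 63.79355388732679
obj 488 (array([ 444.65, -207.31]), array([25.63, 25.36]), 50.86848831176758) 47.04742725071165
```

send_rows --rows '[{"x": 0.05,"y": 0,"z": 0.1,"ax": 0,"ay": 0,"az": 0,"jaw": -0.2},{"x": 0.15,"y": 0.01,"z": 0.2,"ax": 0,"ay": 0,"az": 0,"jaw": -0.2},{"x": 0.25,"y": 0.01,"z": 0.3,"ax": 0,"ay": 0,"az": 0,"jaw": -0.2},{"x": 0.295,"y": 0.01,"z": 0.4,"ax": 0,"ay": 0,"az": 0,"jaw": -0.2},{"x": 0.295,"y": 0.01,"z": 0.5,"ax": 0,"ay": 0,"az": 0,"jaw": -0.2},{"x": 0.295,"y": 0.01,"z": 0.6,"ax": 0,"ay": 0,"az": 0,"jaw": -0.2},{"x": 0.295,"y": 0.01,"z": 0.7,"ax": 0,"ay": 0,"az": 0,"jaw": -0.2},{"x": 0.295,"y": 0.01,"z": 0.8,"ax": 0,"ay": 0,"az": 0,"jaw": -0.2},{"x": 0.295,"y": 0.01,"z": 0.85,"ax": 0,"ay": 0,"az": 0,"jaw": -0.2},{"x": 0.295,"y": 0.01,"z": 0.85,"ax": 0,"ay": 0,"az": 0,"jaw": -0.2}]'

```text
time: 4.0
tool_pos: [458.1, -96.2, 56.4]
tcp_rot: [-3.141, 0.001, -0.002]
contact_force: [0.8, -0.4, 0.2]
grip_width: 36.3
finger_force: 0.0
```

send_rows --rows '[{"x": 0,"y": 0,"z": 0,"ax": 0,"ay": 0,"az": 0,"jaw": -0.6},{"x": 0,"y": 0,"z": 0,"ax": 0,"ay": 0,"az": 0,"jaw": -0.8},{"x": 0,"y": 0,"z": 0,"ax": 0,"ay": 0,"az": 0,"jaw": -1},{"x": 0,"y": 0,"z": 0,"ax": 0,"ay": 0,"az": 0,"jaw": -1},{"x": 0,"y": 0,"z": 0,"ax": 0,"ay": 0,"az": 0,"jaw": -1},{"x": 0,"y": 0,"z": -0.05,"ax": 0,"ay": 0,"az": 0,"jaw": -1},{"x": 0,"y": 0,"z": -0.15,"ax": 0,"ay": 0,"az": 0,"jaw": -1},{"x": 0,"y": 0,"z": -0.3,"ax": 0,"ay": 0,"az": 0,"jaw": -1},{"x": 0,"y": 0,"z": -0.45,"ax": 0,"ay": 0,"az": 0,"jaw": -1},{"x": 0,"y": 0,"z": -0.6,"ax": 0,"ay": 0,"az": 0,"jaw": -1}]'

```text
time: 5.25
tool_pos: [458.2, -95.8, 178.2]
tcp_rot: [3.141, -0.0, -0.001]
contact_force: [0.3, -0.3, -0.4]
grip_width: 10.6
finger_force: 30.0
```

send_rows --rows '[{"x": -0.01,"y": -0.06,"z": 0,"ax": 0,"ay": 0,"az": 0,"jaw": -1},{"x": -0.02,"y": -0.16,"z": 0,"ax": 0,"ay": 0,"az": 0,"jaw": -1},{"x": -0.03,"y": -0.3,"z": 0,"ax": 0,"ay": 0,"az": 0,"jaw": -1},{"x": -0.04,"y": -0.44,"z": 0,"ax": 0,"ay": 0,"az": 0,"jaw": -1},{"x": -0.06,"y": -0.58,"z": 0,"ax": 0,"ay": 0,"az": 0,"jaw": -1},{"x": -0.08,"y": -0.72,"z": 0,"ax": 0,"ay": 0,"az": 0,"jaw": -1},{"x": -0.1,"y": -0.84,"z": 0,"ax": 0,"ay": 0,"az": 0,"jaw": -1},{"x": -0.1,"y": -0.94,"z": 0,"ax": 0,"ay": 0,"az": 0,"jaw": -1},{"x": -0.1,"y": -1,"z": 0,"ax": 0,"ay": 0,"az": 0,"jaw": -1},{"x": -0.1,"y": -1,"z": 0,"ax": 0,"ay": 0,"az": 0,"jaw": -1}]'

```text
time: 6.5
tool_pos: [438.1, 104.7, 176.1]
tcp_rot: [3.141, 0.001, 0.001]
contact_force: [0.1, -0.3, -0.4]
grip_width: 10.7
finger_force: 30.0
```

```bash
cat >> h.py <<'E'
def nest2(p,X,x,y,r):
    m=(np.hypot(X[...,0]-x,X[...,1]-y)<r).astype(np.uint8); g=cv2.cvtColor(p,cv2.COLOR_RGB2GRAY)
    th,_=cv2.threshold(g[m>0].reshape(-1,1),0,255,cv2.THRESH_OTSU); b=((g>th)&(m>0)).astype(np.uint8)
    c=max(cv2.findContours(b,cv2.RETR_EXTERNAL,cv2.CHAIN_APPROX_NONE)[0],key=cv2.contourArea)
    k=np.zeros_like(b); cv2.drawContours(k,[c],-1,1,-1); q=X[k>0]; a=q[(q[:,2]<30)]; print("nest",th,rect(a[:,:2]),a[:,:].mean(0),"rim",np.median(X[(m>0)&(g<=th)][:,2]))
E
python3 - <<'E'
from h import *
p,X,h=wrist("w3")
nest2(p,X,500,109,50); nest2(p,X,622,122.5,58); nest2(p,X,608,243,55)
E
```

```text
6.5 [438.09 104.68 176.14] [3.14 0.   0.  ] 10.703297687272421 29.974663853645325
nest 164.0 (array([501.79, 106.67]), array([48.44, 47.69]), 26.497060775756836) [501.62 106.33   8.87] rim 18.447798146230895
nest 169.0 (array([611.7, 118.2]), array([25.59, 79.67]), 4.643232345581055) [610.52 119.89   8.87] rim 18.329757187072595
nest 174.0 (array([598.84, 238.93]), array([66.47, 51.07]), 87.14186096191406) [602.43 239.93   8.91] rim 18.25285719483728
```

View pics/w3.png

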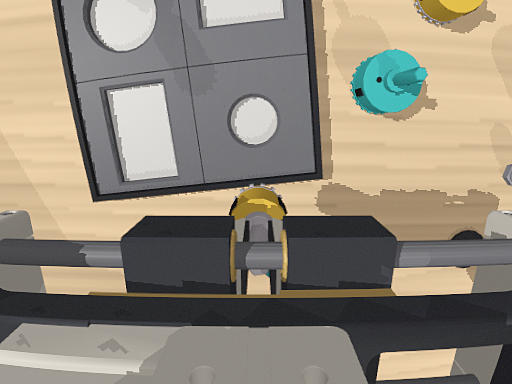

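send_rows --rows '[{"x": 0.05,"y": 0,"z": 0,"ax": 0,"ay": 0,"az": 0,"jaw": -1},{"x": 0.13,"y": 0,"z": 0,"ax": 0,"ay": 0,"az": 0,"jaw": -1},{"x": 0.22,"y": 0,"z": 0.03,"ax": 0,"ay": 0,"az": 0,"jaw": -1},{"x": 0.29,"y": -0.01,"z": 0.1,"ax": 0,"ay": 0,"az": 0,"jaw": -1},{"x": 0.315,"y": -0.01,"z": 0.19,"ax": 0,"ay": 0,"az": 0,"jaw": -1},{"x": 0.315,"y": -0.01,"z": 0.28,"ax": 0,"ay": 0,"az": 0,"jaw": -1},{"x": 0.315,"y": -0.01,"z": 0.37,"ax": 0,"ay": 0,"az": 0,"jaw": -1},{"x": 0.315,"y": -0.01,"z": 0.44,"ax": 0,"ay": 0,"az": 0,"jaw": -1},{"x": 0.315,"y": -0.01,"z": 0.48,"ax": 0,"ay": 0,"az": 0,"jaw": -1},{"x": 0.315,"y": -0.01,"z": 0.5,"ax": 0,"ay": 0,"az": 0,"jaw": -1}]'

```text
time: 7.8
tool_pos: [501.8, 105.9, 76.3]
tcp_rot: [3.141, 0.0, -0.001]
contact_force: [-0.6, 0.1, -2.1]
grip_width: 10.7
finger_force: 30.0
```

send_rows --rows '[{"x": 0,"y": 0,"z": 0.01,"ax": 0,"ay": 0,"az": 0,"jaw": -1},{"x": 0,"y": 0,"z": 0.02,"ax": 0,"ay": 0,"az": 0,"jaw": -1},{"x": 0,"y": 0,"z": 0.03,"ax": 0,"ay": 0,"az": 0,"jaw": -1},{"x": 0,"y": 0,"z": 0.035,"ax": 0,"ay": 0,"az": 0,"jaw": -1},{"x": 0,"y": 0,"z": 0.04,"ax": 0,"ay": 0,"az": 0,"jaw": -1},{"x": 0,"y": 0,"z": 0.045,"ax": 0,"ay": 0,"az": 0,"jaw": -1},{"x": 0,"y": 0,"z": 0.05,"ax": 0,"ay": 0,"az": 0,"jaw": -1},{"x": 0,"y": 0,"z": 0.055,"ax": 0,"ay": 0,"az": 0,"jaw": -1},{"x": 0,"y": 0,"z": 0.055,"ax": 0,"ay": 0,"az": 0,"jaw": -1},{"x": 0,"y": 0,"z": 0.055,"ax": 0,"ay": 0,"az": 0,"jaw": -1}]'

```text
time: 9.05
tool_pos: [502.0, 106.2, 66.9]
tcp_rot: [-3.141, -0.001, -0.001]
contact_force: [-2.9, -0.1, 9.8]
grip_width: 10.5
finger_force: 30.0
```

send_rows --rows '[{"x": 0,"y": 0,"z": -0.005,"ax": 0,"ay": 0,"az": 0,"jaw": -0.7},{"x": 0,"y": 0,"z": -0.005,"ax": 0,"ay": 0,"az": 0,"jaw": -0.3},{"x": 0,"y": 0,"z": -0.005,"ax": 0,"ay": 0,"az": 0,"jaw": -0.2},{"x": 0,"y": 0,"z": -0.03,"ax": 0,"ay": 0,"az": 0,"jaw": -0.2},{"x": 0,"y": 0,"z": -0.1,"ax": 0,"ay": 0,"az": 0,"jaw": -0.2},{"x": 0,"y": 0,"z": -0.2,"ax": 0,"ay": 0,"az": 0,"jaw": -0.2},{"x": 0,"y": 0,"z": -0.35,"ax": 0,"ay": 0,"az": 0,"jaw": -0.2},{"x": 0,"y": 0,"z": -0.5,"ax": 0,"ay": 0,"az": 0,"jaw": -0.2},{"x": 0.05,"y": 0.06,"z": -0.6,"ax": 0,"ay": 0,"az": 0,"jaw": -0.2},{"x": 0.1,"y": 0.15,"z": -0.65,"ax": 0,"ay": 0,"az": 0,"jaw": -0.2}]'

```text
time: 10.3
tool_pos: [522.5, 75.7, 197.8]
tcp_rot: [3.141, -0.003, 0.0]
contact_force: [-0.2, -0.4, 0.0]
grip_width: 36.5
finger_force: 0.0
```

send_rows --rows '[{"x": 0.05,"y": 0.12,"z": 0,"ax": 0,"ay": 0,"az": 0,"jaw": -0.2},{"x": 0.1,"y": 0.26,"z": 0,"ax": 0,"ay": 0,"az": 0,"jaw": -0.2},{"x": 0.15,"y": 0.4,"z": 0,"ax": 0,"ay": 0,"az": 0,"jaw": -0.2},{"x": 0.2,"y": 0.54,"z": 0,"ax": 0,"ay": 0,"az": 0,"jaw": -0.2},{"x": 0.25,"y": 0.66,"z": 0,"ax": 0,"ay": 0,"az": 0,"jaw": -0.2},{"x": 0.28,"y": 0.75,"z": 0,"ax": 0,"ay": 0,"az": 0,"jaw": -0.2},{"x": 0.28,"y": 0.8,"z": 0,"ax": 0,"ay": 0,"az": 0,"jaw": -0.2},{"x": 0.28,"y": 0.82,"z": 0,"ax": 0,"ay": 0,"az": 0,"jaw": -0.2},{"x": 0.28,"y": 0.82,"z": 0,"ax": 0,"ay": 0,"az": 0,"jaw": -0.2},{"x": 0.28,"y": 0.82,"z": 0,"ax": 0,"ay": 0,"az": 0,"jaw": -0.2}]'

```text
time: 11.55
tool_pos: [577.4, -87.4, 195.8]
tcp_rot: [-3.142, -0.0, -0.0]
contact_force: [-0.2, 0.5, -0.3]
grip_width: 36.7
finger_force: 0.0
```

```bash
python3 - <<'E'
from h import *
p,X,h=wrist("w4")
saw(X,h,637,-88,45); print(bot.get_obs()["contact_force"])
p,d=bot.capture("top"); X=cloud(bot.camera_model("top"),d); h=cv2.cvtColor(p,cv2.COLOR_RGB2HSV); X[d<300]=1e4
saw(X,h,502,107,40)
q,_=near(X,h,502,107,30,85,120); print(q[:,2].max())
E
```

```text
11.55 [577.35 -87.36 195.81] [-3.14 -0.   -0.  ] 36.716012778202604 0.0
cup ((636.8517456054688, -89.75981903076172), 29.79314422607422)
shank 133 (array([637.27, -89.67]), array([11.53, 10.6 ])) 89.2423255687117
[-0.84 -0.59 -0.56]
cup ((502.4620361328125, 106.24018096923828), 19.535537719726562)
shank 12 (array([498.37, 105.51]), array([ 7.12, 16.18])) 90.56513326218649
102.20848906359122
```

send_rows --rows '[{"x": 0.08,"y": 0,"z": 0.05,"ax": 0,"ay": 0,"az": 0,"jaw": -0.2},{"x": 0.18,"y": 0.01,"z": 0.13,"ax": 0,"ay": 0,"az": 0,"jaw": -0.2},{"x": 0.27,"y": 0.01,"z": 0.22,"ax": 0,"ay": 0,"az": 0,"jaw": -0.2},{"x": 0.3,"y": 0.01,"z": 0.32,"ax": 0,"ay": 0,"az": 0,"jaw": -0.2},{"x": 0.3,"y": 0.01,"z": 0.42,"ax": 0,"ay": 0,"az": 0,"jaw": -0.2},{"x": 0.3,"y": 0.01,"z": 0.52,"ax": 0,"ay": 0,"az": 0,"jaw": -0.2},{"x": 0.3,"y": 0.01,"z": 0.62,"ax": 0,"ay": 0,"az": 0,"jaw": -0.2},{"x": 0.3,"y": 0.01,"z": 0.68,"ax": 0,"ay": 0,"az": 0,"jaw": -0.2},{"x": 0.3,"y": 0.01,"z": 0.695,"ax": 0,"ay": 0,"az": 0,"jaw": -0.2},{"x": 0.3,"y": 0.01,"z": 0.695,"ax": 0,"ay": 0,"az": 0,"jaw": -0.2}]'

```text
time: 12.9
tool_pos: [637.7, -90.1, 57.0]
tcp_rot: [3.141, -0.001, -0.001]
contact_force: [-0.8, -0.1, -0.0]
grip_width: 36.6
finger_force: 0.0
```

send_rows --rows '[{"x": 0,"y": 0,"z": 0,"ax": 0,"ay": 0,"az": 0,"jaw": -0.6},{"x": 0,"y": 0,"z": 0,"ax": 0,"ay": 0,"az": 0,"jaw": -0.8},{"x": 0,"y": 0,"z": 0,"ax": 0,"ay": 0,"az": 0,"jaw": -1},{"x": 0,"y": 0,"z": 0,"ax": 0,"ay": 0,"az": 0,"jaw": -1},{"x": 0,"y": 0,"z": 0,"ax": 0,"ay": 0,"az": 0,"jaw": -1},{"x": 0,"y": 0,"z": -0.05,"ax": 0,"ay": 0,"az": 0,"jaw": -1},{"x": 0,"y": 0,"z": -0.15,"ax": 0,"ay": 0,"az": 0,"jaw": -1},{"x": 0,"y": 0,"z": -0.3,"ax": 0,"ay": 0,"az": 0,"jaw": -1},{"x": 0,"y": 0,"z": -0.45,"ax": 0,"ay": 0,"az": 0,"jaw": -1},{"x": 0,"y": 0,"z": -0.6,"ax": 0,"ay": 0,"az": 0,"jaw": -1}]'

```text
time: 14.15
tool_pos: [637.4, -90.1, 178.3]
tcp_rot: [3.141, -0.0, -0.001]
contact_force: [-0.2, -0.8, -1.6]
grip_width: 10.5
finger_force: 30.0
```

send_rows --rows '[{"x": -0.02,"y": -0.07,"z": -0.05,"ax": 0,"ay": 0,"az": 0,"jaw": -1},{"x": -0.04,"y": -0.18,"z": -0.1,"ax": 0,"ay": 0,"az": 0,"jaw": -1},{"x": -0.05,"y": -0.32,"z": -0.1,"ax": 0,"ay": 0,"az": 0,"jaw": -1},{"x": -0.05,"y": -0.46,"z": -0.1,"ax": 0,"ay": 0,"az": 0,"jaw": -1},{"x": -0.05,"y": -0.6,"z": -0.1,"ax": 0,"ay": 0,"az": 0,"jaw": -1},{"x": -0.05,"y": -0.7,"z": -0.1,"ax": 0,"ay": 0,"az": 0,"jaw": -1},{"x": -0.05,"y": -0.78,"z": -0.1,"ax": 0,"ay": 0,"az": 0,"jaw": -1},{"x": -0.05,"y": -0.86,"z": -0.1,"ax": 0,"ay": 0,"az": 0,"jaw": -1},{"x": -0.05,"y": -0.94,"z": -0.1,"ax": 0,"ay": 0,"az": 0,"jaw": -1},{"x": -0.05,"y": -1,"z": -0.1,"ax": 0,"ay": 0,"az": 0,"jaw": -1}]'

```text
time: 15.4
tool_pos: [627.6, 110.7, 196.6]
tcp_rot: [3.141, 0.0, -0.001]
contact_force: [0.6, 0.4, -1.8]
grip_width: 10.4
finger_force: 30.0
```

send_rows --rows '[{"x": -0.03,"y": -0.08,"z": 0,"ax": 0,"ay": 0,"az": 0,"jaw": -1},{"x": -0.08,"y": -0.2,"z": 0,"ax": 0,"ay": 0,"az": 0,"jaw": -1},{"x": -0.15,"y": -0.32,"z": 0,"ax": 0,"ay": 0,"az": 0,"jaw": -1},{"x": -0.22,"y": -0.44,"z": 0,"ax": 0,"ay": 0,"az": 0,"jaw": -1},{"x": -0.3,"y": -0.54,"z": 0,"ax": 0,"ay": 0,"az": 0,"jaw": -1},{"x": -0.37,"y": -0.61,"z": 0,"ax": 0,"ay": 0,"az": 0,"jaw": -1},{"x": -0.4,"y": -0.65,"z": 0,"ax": 0,"ay": 0,"az": 0,"jaw": -1},{"x": -0.4,"y": -0.65,"z": 0,"ax": 0,"ay": 0,"az": 0,"jaw": -1},{"x": -0.4,"y": -0.65,"z": 0,"ax": 0,"ay": 0,"az": 0,"jaw": -1},{"x": -0.4,"y": -0.65,"z": 0,"ax": 0,"ay": 0,"az": 0,"jaw": -1}]'

```text
time: 16.65
tool_pos: [548.2, 239.4, 196.6]
tcp_rot: [3.141, -0.0, -0.002]
contact_force: [0.4, 0.4, -1.5]
grip_width: 10.6
finger_force: 30.0
```

```bash
python3 - <<'E'
from h import *
p,X,h=wrist("w5")
nest2(p,X,608,242,55); nest2(p,X,622,121,58)
q,_=near(X,h,500,107,30,80,110); print(len(q),q.mean(0) if len(q) else 0)
E
```

```text
16.65 [548.24 239.35 196.58] [ 3.14 -0.   -0.  ] 10.63920520280907 29.964600205421448
nest 159.0 (array([609.31, 239.81]), array([70.45, 69.88]), 41.319339752197266) [609.83 240.08   8.86] rim 18.90864011783704
nest 161.0 (array([621.73, 119.26]), array([47.65, 80.81]), 6.144290447235107) [621.8  119.15   8.89] rim 18.27801053910153
64 [505.93 104.25  92.3 ]
```

View pics/w5.png

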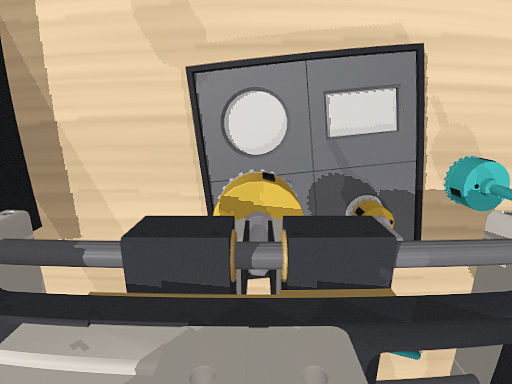

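send_rows --rows '[{"x": 0.05,"y": 0,"z": 0,"ax": 0,"ay": 0,"az": 0,"jaw": -1},{"x": 0.13,"y": 0,"z": 0.02,"ax": 0,"ay": 0,"az": 0,"jaw": -1},{"x": 0.22,"y": 0,"z": 0.08,"ax": 0,"ay": 0,"az": 0,"jaw": -1},{"x": 0.29,"y": 0,"z": 0.17,"ax": 0,"ay": 0,"az": 0,"jaw": -1},{"x": 0.305,"y": 0,"z": 0.27,"ax": 0,"ay": 0,"az": 0,"jaw": -1},{"x": 0.305,"y": 0,"z": 0.37,"ax": 0,"ay": 0,"az": 0,"jaw": -1},{"x": 0.305,"y": 0,"z": 0.47,"ax": 0,"ay": 0,"az": 0,"jaw": -1},{"x": 0.305,"y": 0,"z": 0.54,"ax": 0,"ay": 0,"az": 0,"jaw": -1},{"x": 0.305,"y": 0,"z": 0.58,"ax": 0,"ay": 0,"az": 0,"jaw": -1},{"x": 0.305,"y": 0,"z": 0.59,"ax": 0,"ay": 0,"az": 0,"jaw": -1}]'

```text
time: 17.95
tool_pos: [608.9, 239.9, 78.4]
tcp_rot: [3.141, 0.0, -0.001]
contact_force: [-0.7, 1.4, -1.5]
grip_width: 10.3
finger_force: 30.0
```

send_rows --rows '[{"x": 0,"y": 0,"z": 0.01,"ax": 0,"ay": 0,"az": 0,"jaw": -1},{"x": 0,"y": 0,"z": 0.02,"ax": 0,"ay": 0,"az": 0,"jaw": -1},{"x": 0,"y": 0,"z": 0.03,"ax": 0,"ay": 0,"az": 0,"jaw": -1},{"x": 0,"y": 0,"z": 0.035,"ax": 0,"ay": 0,"az": 0,"jaw": -1},{"x": 0,"y": 0,"z": 0.04,"ax": 0,"ay": 0,"az": 0,"jaw": -1},{"x": 0,"y": 0,"z": 0.045,"ax": 0,"ay": 0,"az": 0,"jaw": -1},{"x": 0,"y": 0,"z": 0.05,"ax": 0,"ay": 0,"az": 0,"jaw": -1},{"x": 0,"y": 0,"z": 0.055,"ax": 0,"ay": 0,"az": 0,"jaw": -1},{"x": 0,"y": 0,"z": 0.06,"ax": 0,"ay": 0,"az": 0,"jaw": -1},{"x": 0,"y": 0,"z": 0.06,"ax": 0,"ay": 0,"az": 0,"jaw": -1}]'

```text
time: 19.2
tool_pos: [608.8, 239.9, 66.7]
tcp_rot: [3.142, -0.0, -0.001]
contact_force: [-0.1, 0.2, -1.9]
grip_width: 10.6
finger_force: 30.0
```

send_rows --rows '[{"x": 0,"y": 0,"z": 0.003,"ax": 0,"ay": 0,"az": 0,"jaw": -1},{"x": 0,"y": 0,"z": 0.006,"ax": 0,"ay": 0,"az": 0,"jaw": -1},{"x": 0,"y": 0,"z": 0.009,"ax": 0,"ay": 0,"az": 0,"jaw": -1},{"x": 0,"y": 0,"z": 0.009,"ax": 0,"ay": 0,"az": 0,"jaw": -0.9},{"x": 0,"y": 0,"z": 0.009,"ax": 0,"ay": 0,"az": 0,"jaw": -0.5},{"x": 0,"y": 0,"z": 0.009,"ax": 0,"ay": 0,"az": 0,"jaw": -0.2},{"x": 0,"y": 0,"z": 0.009,"ax": 0,"ay": 0,"az": 0,"jaw": -0.2},{"x": 0,"y": 0,"z": -0.05,"ax": 0,"ay": 0,"az": 0,"jaw": -0.2},{"x": 0,"y": 0,"z": -0.15,"ax": 0,"ay": 0,"az": 0,"jaw": -0.2},{"x": 0,"y": 0,"z": -0.3,"ax": 0,"ay": 0,"az": 0,"jaw": -0.2}]'

```text
time: 20.45
tool_pos: [608.4, 239.8, 127.2]
tcp_rot: [3.141, 0.001, -0.001]
contact_force: [1.0, 0.2, -0.3]
grip_width: 36.5
finger_force: 0.0
```

send_rows --rows '[{"x": -0.02,"y": 0.05,"z": -0.05,"ax": 0,"ay": 0,"az": -0.05,"jaw": 0.3},{"x": -0.06,"y": 0.14,"z": -0.15,"ax": 0,"ay": 0,"az": -0.15,"jaw": 0.3},{"x": -0.1,"y": 0.26,"z": -0.25,"ax": 0,"ay": 0,"az": -0.26,"jaw": 0.3},{"x": -0.15,"y": 0.38,"z": -0.35,"ax": 0,"ay": 0,"az": -0.37,"jaw": 0.3},{"x": -0.2,"y": 0.5,"z": -0.4,"ax": 0,"ay": 0,"az": -0.48,"jaw": 0.3},{"x": -0.25,"y": 0.62,"z": -0.4,"ax": 0,"ay": 0,"az": -0.59,"jaw": 0.3},{"x": -0.3,"y": 0.74,"z": -0.4,"ax": 0,"ay": 0,"az": -0.7,"jaw": 0.3},{"x": -0.34,"y": 0.86,"z": -0.4,"ax": 0,"ay": 0,"az": -0.8,"jaw": 0.3},{"x": -0.38,"y": 0.95,"z": -0.4,"ax": 0,"ay": 0,"az": -0.87,"jaw": 0.3},{"x": -0.4,"y": 1,"z": -0.4,"ax": 0,"ay": 0,"az": -0.9,"jaw": 0.3}]'

```text
time: 21.7
tool_pos: [528.4, 39.1, 207.7]
tcp_rot: [3.14, -0.0, 0.942]
contact_force: [-0.6, 0.6, 0.7]
grip_width: 59.7
finger_force: 0.0
```

send_rows --rows '[{"x": -0.05,"y": 0.02,"z": 0,"ax": 0,"ay": 0,"az": -0.06,"jaw": 0.3},{"x": -0.14,"y": 0.06,"z": 0,"ax": 0,"ay": 0,"az": -0.15,"jaw": 0.3},{"x": -0.25,"y": 0.1,"z": 0,"ax": 0,"ay": 0,"az": -0.26,"jaw": 0.3},{"x": -0.36,"y": 0.15,"z": 0,"ax": 0,"ay": 0,"az": -0.37,"jaw": 0.3},{"x": -0.47,"y": 0.19,"z": 0,"ax": 0,"ay": 0,"az": -0.48,"jaw": 0.3},{"x": -0.58,"y": 0.23,"z": 0,"ax": 0,"ay": 0,"az": -0.59,"jaw": 0.3},{"x": -0.69,"y": 0.28,"z": 0,"ax": 0,"ay": 0,"az": -0.7,"jaw": 0.3},{"x": -0.79,"y": 0.32,"z": 0,"ax": 0,"ay": 0,"az": -0.8,"jaw": 0.3},{"x": -0.86,"y": 0.35,"z": 0,"ax": 0,"ay": 0,"az": -0.87,"jaw": 0.3},{"x": -0.9,"y": 0.36,"z": 0,"ax": 0,"ay": 0,"az": -0.9,"jaw": 0.3}]'

```text
time: 22.95
tool_pos: [480.9, -148.8, 207.6]
tcp_rot: [3.141, 0.001, 1.885]
contact_force: [-0.8, 0.2, -0.9]
grip_width: 59.4
finger_force: 0.0
```

send_rows --rows '[{"x": -0.05,"y": -0.01,"z": 0,"ax": 0,"ay": 0,"az": -0.06,"jaw": 0.3},{"x": -0.14,"y": -0.03,"z": 0,"ax": 0,"ay": 0,"az": -0.15,"jaw": 0.3},{"x": -0.26,"y": -0.06,"z": 0,"ax": 0,"ay": 0,"az": -0.26,"jaw": 0.3},{"x": -0.38,"y": -0.09,"z": 0,"ax": 0,"ay": 0,"az": -0.37,"jaw": 0.3},{"x": -0.5,"y": -0.12,"z": 0,"ax": 0,"ay": 0,"az": -0.48,"jaw": 0.3},{"x": -0.62,"y": -0.15,"z": 0,"ax": 0,"ay": 0,"az": -0.59,"jaw": 0.3},{"x": -0.73,"y": -0.17,"z": 0,"ax": 0,"ay": 0,"az": -0.7,"jaw": 0.3},{"x": -0.82,"y": -0.19,"z": 0,"ax": 0,"ay": 0,"az": -0.79,"jaw": 0.3},{"x": -0.87,"y": -0.2,"z": 0,"ax": 0,"ay": 0,"az": -0.833,"jaw": 0.3},{"x": -0.87,"y": -0.2,"z": 0,"ax": 0,"ay": 0,"az": -0.833,"jaw": 0.3}]'

```text
time: 24.2
tool_pos: [496.4, -326.4, 207.3]
tcp_rot: [-3.141, 0.001, 2.755]
contact_force: [0.2, -0.4, -0.5]
grip_width: 59.5
finger_force: 0.0
```

```bash
python3 - <<'E'
from h import *
p,X,h=wrist("w6")
for lo,hi in((12,110),(45,110),(25,45)): obj(X,h,439,-307,50,lo,hi)
p,d=bot.capture("top"); X=cloud(bot.camera_model("top"),d); h=cv2.cvtColor(p,cv2.COLOR_RGB2HSV); X[d<300]=1e4
for a,b in((502,107),(609,240)):
  q,_=near(X,h,a,b,30,85,120); print("shank",q.mean(0),q[:,2].max())
  q,g=near(X,h,a,b,40,42,54); q=q[g[:,1]>120]; print("cup",cv2.minEnclosingCircle(q[:,:2].astype(np.float32)))
E
```

```text
24.2 [ 496.39 -326.4   207.26] [-3.14  0.    2.75] 59.45209108694503 0.0
obj 2287 (array([ 439.62, -310.03]), array([38.98, 73.15]), 68.49612426757812) 63.82170621066343
obj 2100 (array([ 437.66, -309.36]), array([38.75, 63.01]), 67.82561492919922) 63.861502329155684
obj 176 (array([ 437.62, -309.01]), array([38.88, 68.43]), 67.74112701416016) 44.917508850997095
shank [500.53 105.69  97.83] 102.41113366290358
cup ((500.93682861328125, 106.0561752319336), 18.85249900817871)
shank [607.69 238.65  96.98] 100.63466828194065
cup ((608.240478515625, 239.6633758544922), 30.350961685180664)
```

View pics/w6.png

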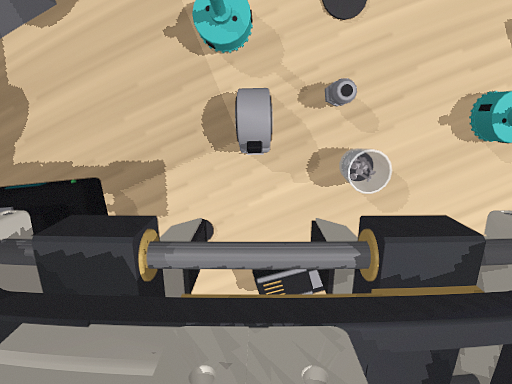

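send_rows --rows '[{"x": 0.08,"y": -0.01,"z": 0.06,"ax": 0,"ay": 0,"az": 0,"jaw": 0.3},{"x": 0.18,"y": -0.02,"z": 0.16,"ax": 0,"ay": 0,"az": 0,"jaw": 0.3},{"x": 0.27,"y": -0.03,"z": 0.28,"ax": 0,"ay": 0,"az": 0,"jaw": 0.3},{"x": 0.305,"y": -0.03,"z": 0.4,"ax": 0,"ay": 0,"az": 0,"jaw": 0.3},{"x": 0.305,"y": -0.03,"z": 0.52,"ax": 0,"ay": 0,"az": 0,"jaw": 0.3},{"x": 0.305,"y": -0.03,"z": 0.64,"ax": 0,"ay": 0,"az": 0,"jaw": 0.3},{"x": 0.305,"y": -0.03,"z": 0.76,"ax": 0,"ay": 0,"az": 0,"jaw": 0.3},{"x": 0.305,"y": -0.03,"z": 0.86,"ax": 0,"ay": 0,"az": 0,"jaw": 0.3},{"x": 0.305,"y": -0.03,"z": 0.91,"ax": 0,"ay": 0,"az": 0,"jaw": 0.3},{"x": 0.305,"y": -0.03,"z": 0.91,"ax": 0,"ay": 0,"az": 0,"jaw": 0.3}]'

```text
time: 25.55
tool_pos: [437.6, -308.0, 24.6]
tcp_rot: [3.141, -0.001, 2.756]
contact_force: [2.1, -0.2, 0.5]
grip_width: 59.7
finger_force: 0.0
```

send_rows --rows '[{"x": 0,"y": 0,"z": 0,"ax": 0,"ay": 0,"az": 0,"jaw": 0},{"x": 0,"y": 0,"z": 0,"ax": 0,"ay": 0,"az": 0,"jaw": -0.2},{"x": 0,"y": 0,"z": 0,"ax": 0,"ay": 0,"az": 0,"jaw": -0.5},{"x": 0,"y": 0,"z": 0,"ax": 0,"ay": 0,"az": 0,"jaw": -1},{"x": 0,"y": 0,"z": 0,"ax": 0,"ay": 0,"az": 0,"jaw": -1},{"x": 0,"y": 0,"z": -0.05,"ax": 0,"ay": 0,"az": 0,"jaw": -1},{"x": 0,"y": 0,"z": -0.15,"ax": 0,"ay": 0,"az": 0,"jaw": -1},{"x": 0,"y": 0,"z": -0.3,"ax": 0,"ay": 0,"az": 0,"jaw": -1},{"x": 0,"y": 0,"z": -0.45,"ax": 0,"ay": 0,"az": 0,"jaw": -1},{"x": 0,"y": 0,"z": -0.6,"ax": 0,"ay": 0,"az": 0,"jaw": -1}]'

```text
time: 26.8
tool_pos: [437.3, -308.2, 145.8]
tcp_rot: [3.142, -0.001, 2.756]
contact_force: [0.1, 0.1, -1.6]
grip_width: 33.8
finger_force: 29.9
```

send_rows --rows '[{"x": 0,"y": 0.05,"z": -0.05,"ax": 0,"ay": 0,"az": 0.03,"jaw": -1},{"x": 0,"y": 0.14,"z": -0.1,"ax": 0,"ay": 0,"az": 0.08,"jaw": -1},{"x": 0,"y": 0.26,"z": -0.15,"ax": 0,"ay": 0,"az": 0.14,"jaw": -1},{"x": 0,"y": 0.38,"z": -0.15,"ax": 0,"ay": 0,"az": 0.2,"jaw": -1},{"x": 0,"y": 0.5,"z": -0.15,"ax": 0,"ay": 0,"az": 0.26,"jaw": -1},{"x": 0,"y": 0.62,"z": -0.15,"ax": 0,"ay": 0,"az": 0.32,"jaw": -1},{"x": 0,"y": 0.74,"z": -0.15,"ax": 0,"ay": 0,"az": 0.38,"jaw": -1},{"x": 0,"y": 0.86,"z": -0.15,"ax": 0,"ay": 0,"az": 0.44,"jaw": -1},{"x": 0,"y": 0.95,"z": -0.15,"ax": 0,"ay": 0,"az": 0.48,"jaw": -1},{"x": 0,"y": 1,"z": -0.15,"ax": 0,"ay": 0,"az": 0.5,"jaw": -1}]'

```text
time: 28.05
tool_pos: [512.7, -122.1, 174.8]
tcp_rot: [-3.141, -0.001, 2.233]
contact_force: [0.4, 0.1, -1.2]
grip_width: 34.0
finger_force: 29.9
```

send_rows --rows '[{"x": 0.02,"y": 0.04,"z": 0,"ax": 0,"ay": 0,"az": 0.03,"jaw": -1},{"x": 0.06,"y": 0.12,"z": 0,"ax": 0,"ay": 0,"az": 0.08,"jaw": -1},{"x": 0.11,"y": 0.23,"z": 0,"ax": 0,"ay": 0,"az": 0.15,"jaw": -1},{"x": 0.17,"y": 0.36,"z": 0,"ax": 0,"ay": 0,"az": 0.22,"jaw": -1},{"x": 0.23,"y": 0.49,"z": 0,"ax": 0,"ay": 0,"az": 0.31,"jaw": -1},{"x": 0.29,"y": 0.62,"z": 0,"ax": 0,"ay": 0,"az": 0.39,"jaw": -1},{"x": 0.35,"y": 0.74,"z": 0,"ax": 0,"ay": 0,"az": 0.46,"jaw": -1},{"x": 0.39,"y": 0.82,"z": 0,"ax": 0,"ay": 0,"az": 0.51,"jaw": -1},{"x": 0.4,"y": 0.85,"z": 0,"ax": 0,"ay": 0,"az": 0.53,"jaw": -1},{"x": 0.4,"y": 0.85,"z": 0,"ax": 0,"ay": 0,"az": 0.53,"jaw": -1}]'

```text
time: 29.3
tool_pos: [597.5, 44.4, 174.6]
tcp_rot: [-3.141, 0.0, 1.679]
contact_force: [0.3, -0.8, -1.7]
grip_width: 33.9
finger_force: 29.9
```

```bash
cat >> h.py <<'E'
def shift(x,y,z,yaw=None):
    o=bot.get_obs(); R=Ro.from_euler("xyz",o["tcp_rot"]).as_matrix(); s=R.T@(np.array([x,y,z])-o["tool_pos"])/200
    print("shift",s.round(3), "az",None if yaw is None else round((np.degrees(o["tcp_rot"][2])-yaw)/60,3))
E
python3 - <<'E'
from h import *
p,X,h=wrist("w7")
nest2(p,X,622,120,58)
shift(622.2,119.8,55,96.1)
E
```

```text
29.3 [597.51  44.41 174.58] [-3.14  0.    1.68] 33.93515985939115 29.861066043376923
nest 168.0 (array([621.8 , 119.03]), array([47.5 , 77.63]), 6.495473384857178) [621.19 119.41   8.97] rim 18.695044370214905
shift [0.36 0.16 0.6 ] az 0.001
```

View pics/w7.png

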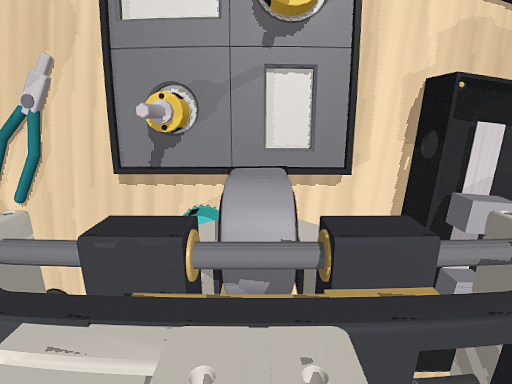

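send_rows --rows '[{"x": 0.05,"y": 0.02,"z": 0,"ax": 0,"ay": 0,"az": 0,"jaw": -1},{"x": 0.15,"y": 0.07,"z": 0.02,"ax": 0,"ay": 0,"az": 0,"jaw": -1},{"x": 0.26,"y": 0.12,"z": 0.08,"ax": 0,"ay": 0,"az": 0,"jaw": -1},{"x": 0.34,"y": 0.15,"z": 0.17,"ax": 0,"ay": 0,"az": 0,"jaw": -1},{"x": 0.36,"y": 0.16,"z": 0.27,"ax": 0,"ay": 0,"az": 0,"jaw": -1},{"x": 0.36,"y": 0.16,"z": 0.37,"ax": 0,"ay": 0,"az": 0,"jaw": -1},{"x": 0.36,"y": 0.16,"z": 0.47,"ax": 0,"ay": 0,"az": 0,"jaw": -1},{"x": 0.36,"y": 0.16,"z": 0.55,"ax": 0,"ay": 0,"az": 0,"jaw": -1},{"x": 0.36,"y": 0.16,"z": 0.59,"ax": 0,"ay": 0,"az": 0,"jaw": -1},{"x": 0.36,"y": 0.16,"z": 0.6,"ax": 0,"ay": 0,"az": 0,"jaw": -1}]'

```text
time: 30.6
tool_pos: [621.7, 119.7, 54.1]
tcp_rot: [-3.141, 0.0, 1.678]
contact_force: [-0.3, -0.1, -0.7]
grip_width: 34.2
finger_force: 29.9
```

send_rows --rows '[{"x": 0,"y": 0,"z": 0.015,"ax": 0,"ay": 0,"az": 0,"jaw": -1},{"x": 0,"y": 0,"z": 0.03,"ax": 0,"ay": 0,"az": 0,"jaw": -1},{"x": 0,"y": 0,"z": 0.045,"ax": 0,"ay": 0,"az": 0,"jaw": -1},{"x": 0,"y": 0,"z": 0.06,"ax": 0,"ay": 0,"az": 0,"jaw": -1},{"x": 0,"y": 0,"z": 0.07,"ax": 0,"ay": 0,"az": 0,"jaw": -1},{"x": 0,"y": 0,"z": 0.08,"ax": 0,"ay": 0,"az": 0,"jaw": -1},{"x": 0,"y": 0,"z": 0.09,"ax": 0,"ay": 0,"az": 0,"jaw": -1},{"x": 0,"y": 0,"z": 0.095,"ax": 0,"ay": 0,"az": 0,"jaw": -1},{"x": 0,"y": 0,"z": 0.1,"ax": 0,"ay": 0,"az": 0,"jaw": -1},{"x": 0,"y": 0,"z": 0.1,"ax": 0,"ay": 0,"az": 0,"jaw": -1}]'

```text
time: 31.85
tool_pos: [621.9, 119.5, 35.3]
tcp_rot: [3.141, 0.0, 1.678]
contact_force: [-0.9, 0.9, 3.6]
grip_width: 33.8
finger_force: 29.9
```

send_rows --rows '[{"x": 0,"y": 0,"z": 0,"ax": 0,"ay": 0,"az": 0,"jaw": -0.1},{"x": 0,"y": 0,"z": 0,"ax": 0,"ay": 0,"az": 0,"jaw": 0.1},{"x": 0,"y": 0,"z": -0.02,"ax": 0,"ay": 0,"az": 0,"jaw": 0.1},{"x": 0,"y": 0,"z": -0.1,"ax": 0,"ay": 0,"az": 0,"jaw": 0.1},{"x": 0,"y": 0,"z": -0.22,"ax": 0,"ay": 0,"az": 0,"jaw": 0.1},{"x": 0,"y": 0,"z": -0.36,"ax": 0,"ay": 0,"az": 0,"jaw": 0.1},{"x": -0.02,"y": 0,"z": -0.5,"ax": 0,"ay": 0,"az": 0.03,"jaw": 0.1},{"x": -0.08,"y": 0,"z": -0.64,"ax": 0,"ay": 0,"az": 0.08,"jaw": 0.3},{"x": -0.18,"y": 0,"z": -0.75,"ax": 0,"ay": 0,"az": 0.13,"jaw": 0.5},{"x": -0.3,"y": 0,"z": -0.8,"ax": 0,"ay": 0,"az": 0.19,"jaw": 0.7}]'

```text
time: 33.1
tool_pos: [629.0, 59.6, 197.9]
tcp_rot: [3.137, -0.0, 1.478]
contact_force: [0.3, 0.4, -0.5]
grip_width: 74.3
finger_force: 0.0
```

send_rows --rows '[{"x": -0.14,"y": 0,"z": 0,"ax": 0,"ay": 0,"az": 0,"jaw": 0.7},{"x": -0.28,"y": 0,"z": 0,"ax": 0,"ay": 0,"az": 0,"jaw": 0.7},{"x": -0.42,"y": 0,"z": 0,"ax": 0,"ay": 0,"az": 0,"jaw": 0.7},{"x": -0.55,"y": 0,"z": 0,"ax": 0,"ay": 0,"az": 0,"jaw": 0.7},{"x": -0.67,"y": 0,"z": 0,"ax": 0,"ay": 0,"az": 0,"jaw": 0.7},{"x": -0.77,"y": 0,"z": 0,"ax": 0,"ay": 0,"az": 0,"jaw": 0.7},{"x": -0.85,"y": 0,"z": 0,"ax": 0,"ay": 0,"az": 0,"jaw": 0.7},{"x": -0.92,"y": 0,"z": 0,"ax": 0,"ay": 0,"az": 0,"jaw": 0.7},{"x": -0.97,"y": 0,"z": 0,"ax": 0,"ay": 0,"az": 0,"jaw": 0.7},{"x": -1,"y": 0,"z": 0,"ax": 0,"ay": 0,"az": 0,"jaw": 0.7}]'

```text
time: 34.35
tool_pos: [609.8, -139.6, 194.6]
tcp_rot: [-3.141, -0.0, 1.479]
contact_force: [-0.4, -0.2, 0.3]
grip_width: 78.2
finger_force: 0.0
```

```bash
python3 - <<'E'
from h import *
p,d=bot.capture("top"); X=cloud(bot.camera_model("top"),d); h=cv2.cvtColor(p,cv2.COLOR_RGB2HSV); X[d<300]=1e4
obj(X,h,622,120,48,50); obj(X,h,622,120,48,30)
print(bot.get_obs()["contact_force"]); shift(628,-397,195,84.6)
E
```

```text
obj 368 (array([622.09, 120.68]), array([38.7 , 64.41]), 5.331883430480957) 76.23899417775664
obj 430 (array([621.96, 119.99]), array([39.43, 69.76]), 9.009028434753418) 76.1976471441521
[-1.57 -0.61 -1.67]
shift [-1.27  0.21 -0.  ] az 0.002
```

send_rows --rows '[{"x": -0.05,"y": 0.01,"z": 0,"ax": 0,"ay": 0,"az": 0,"jaw": 0.7},{"x": -0.14,"y": 0.03,"z": 0,"ax": 0,"ay": 0,"az": 0,"jaw": 0.7},{"x": -0.26,"y": 0.06,"z": 0,"ax": 0,"ay": 0,"az": 0,"jaw": 0.7},{"x": -0.38,"y": 0.09,"z": 0,"ax": 0,"ay": 0,"az": 0,"jaw": 0.7},{"x": -0.5,"y": 0.12,"z": 0,"ax": 0,"ay": 0,"az": 0,"jaw": 0.7},{"x": -0.62,"y": 0.15,"z": 0,"ax": 0,"ay": 0,"az": 0,"jaw": 0.7},{"x": -0.73,"y": 0.17,"z": 0,"ax": 0,"ay": 0,"az": 0,"jaw": 0.7},{"x": -0.83,"y": 0.19,"z": 0,"ax": 0,"ay": 0,"az": 0,"jaw": 0.7},{"x": -0.92,"y": 0.21,"z": 0,"ax": 0,"ay": 0,"az": 0,"jaw": 0.7},{"x": -1,"y": 0.21,"z": 0,"ax": 0,"ay": 0,"az": 0,"jaw": 0.7}]'

```text
time: 35.65
tool_pos: [633.0, -344.5, 194.2]
tcp_rot: [-3.141, 0.0, 1.478]
contact_force: [-0.3, -1.1, -0.3]
grip_width: 78.2
finger_force: 0.0
```

send_rows --rows '[{"x": -0.06,"y": 0,"z": 0,"ax": 0,"ay": 0,"az": 0,"jaw": 0.7},{"x": -0.12,"y": 0,"z": 0,"ax": 0,"ay": 0,"az": 0,"jaw": 0.7},{"x": -0.18,"y": 0,"z": 0,"ax": 0,"ay": 0,"az": 0,"jaw": 0.7},{"x": -0.22,"y": 0,"z": 0,"ax": 0,"ay": 0,"az": 0,"jaw": 0.7},{"x": -0.25,"y": 0,"z": 0,"ax": 0,"ay": 0,"az": 0,"jaw": 0.7},{"x": -0.27,"y": 0,"z": 0,"ax": 0,"ay": 0,"az": 0,"jaw": 0.7},{"x": -0.27,"y": 0,"z": 0,"ax": 0,"ay": 0,"az": 0,"jaw": 0.7},{"x": -0.27,"y": 0,"z": 0,"ax": 0,"ay": 0,"az": 0,"jaw": 0.7},{"x": -0.27,"y": 0,"z": 0,"ax": 0,"ay": 0,"az": 0,"jaw": 0.7},{"x": -0.27,"y": 0,"z": 0,"ax": 0,"ay": 0,"az": 0,"jaw": 0.7}]'

```text
time: 36.9
tool_pos: [628.4, -395.8, 194.8]
tcp_rot: [3.142, 0.0, 1.479]
contact_force: [-0.3, -0.1, 0.1]
grip_width: 78.1
finger_force: 0.0
```

```bash
python3 - <<'E'
from h import *
p,X,h=wrist("w8")
for lo,hi in((12,110),(40,110),(25,36)): obj(X,h,634,-339,58,lo,hi)
shift(634,-340,50,84.6)
E
```

```text
36.9 [ 628.42 -395.81  194.81] [3.14 0.   1.48] 78.13783586654047 0.0
obj 4062 (array([ 634.08, -340.23]), array([87.32, 52.22]), 84.60819244384766) 47.306218379125
obj 3135 (array([ 633.82, -342.8 ]), array([79.78, 40.28]), 84.2943115234375) 47.40734443998423
obj 927 (array([ 634.08, -340.23]), array([87.32, 52.22]), 84.60819244384766) 33.58707694770016
shift [0.28 0.   0.72] az 0.002
```

View pics/w8.png

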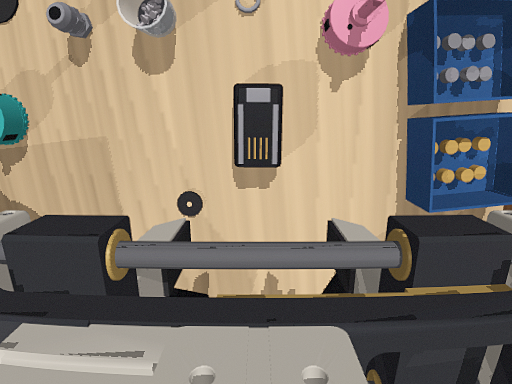

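```bash
python3 - <<'E'
from h import *
z=np.load("top0.npz"); X=cloud(bot.camera_model("top"),z["d"])
m=(z["d"]>300)&(X[...,0]>530)&(X[...,0]<760)&(X[...,1]>-395)&(X[...,1]<-285)&(X[...,2]>20)&(X[...,2]<150)
q=X[m]; q=q[(abs(q[:,0]-634)>55)]; print(len(q),q.min(0),q.max(0))
E
```

```text
Traceback (most recent call last):
ValueError: zero-size array to reduction operation minimum which has no identity
```

send_rows --rows '[{"x": 0.08,"y": 0,"z": 0.06,"ax": 0,"ay": 0,"az": 0,"jaw": 0.7},{"x": 0.17,"y": 0,"z": 0.16,"ax": 0,"ay": 0,"az": 0,"jaw": 0.7},{"x": 0.25,"y": 0,"z": 0.28,"ax": 0,"ay": 0,"az": 0,"jaw": 0.7},{"x": 0.28,"y": 0,"z": 0.4,"ax": 0,"ay": 0,"az": 0,"jaw": 0.7},{"x": 0.28,"y": 0,"z": 0.52,"ax": 0,"ay": 0,"az": 0,"jaw": 0.7},{"x": 0.28,"y": 0,"z": 0.64,"ax": 0,"ay": 0,"az": 0,"jaw": 0.7},{"x": 0.28,"y": 0,"z": 0.75,"ax": 0,"ay": 0,"az": 0,"jaw": 0.7},{"x": 0.28,"y": 0,"z": 0.84,"ax": 0,"ay": 0,"az": 0,"jaw": 0.7},{"x": 0.28,"y": 0,"z": 0.89,"ax": 0,"ay": 0,"az": 0,"jaw": 0.7},{"x": 0.28,"y": 0,"z": 0.905,"ax": 0,"ay": 0,"az": 0,"jaw": 0.7}]'

```text
time: 38.2
tool_pos: [633.4, -340.3, 13.3]
tcp_rot: [-3.141, -0.0, 1.479]
contact_force: [1.0, -0.5, -0.4]
grip_width: 78.4
finger_force: 0.0
```

send_rows --rows '[{"x": 0,"y": 0,"z": 0,"ax": 0,"ay": 0,"az": 0,"jaw": 0.4},{"x": 0,"y": 0,"z": 0,"ax": 0,"ay": 0,"az": 0,"jaw": 0.2},{"x": 0,"y": 0,"z": 0,"ax": 0,"ay": 0,"az": 0,"jaw": 0},{"x": 0,"y": 0,"z": 0,"ax": 0,"ay": 0,"az": 0,"jaw": -1},{"x": 0,"y": 0,"z": 0,"ax": 0,"ay": 0,"az": 0,"jaw": -1},{"x": 0,"y": 0,"z": -0.05,"ax": 0,"ay": 0,"az": 0,"jaw": -1},{"x": 0,"y": 0,"z": -0.15,"ax": 0,"ay": 0,"az": 0,"jaw": -1},{"x": 0,"y": 0,"z": -0.3,"ax": 0,"ay": 0,"az": 0,"jaw": -1},{"x": 0,"y": 0,"z": -0.45,"ax": 0,"ay": 0,"az": 0,"jaw": -1},{"x": 0,"y": 0,"z": -0.6,"ax": 0,"ay": 0,"az": 0,"jaw": -1}]'

```text
time: 39.45
tool_pos: [633.6, -340.3, 136.1]
tcp_rot: [3.141, 0.001, 1.479]
contact_force: [0.5, -0.3, -3.4]
grip_width: 52.1
finger_force: 30.0
```

```bash
python3 - <<'E'
from h import *
print(bot.get_obs()["contact_force"]); shift(489.3,227.6,190,6.1)
E
```

```text
[ 0.53 -0.27 -3.38]
shift [ 2.76 -0.98 -0.27] az 1.31
```

send_rows --rows '[{"x": 0.05,"y": -0.02,"z": -0.05,"ax": 0,"ay": 0,"az": 0.02,"jaw": -1},{"x": 0.14,"y": -0.04,"z": -0.1,"ax": 0,"ay": 0,"az": 0.06,"jaw": -1},{"x": 0.26,"y": -0.08,"z": -0.15,"ax": 0,"ay": 0,"az": 0.1,"jaw": -1},{"x": 0.38,"y": -0.11,"z": -0.2,"ax": 0,"ay": 0,"az": 0.15,"jaw": -1},{"x": 0.5,"y": -0.15,"z": -0.25,"ax": 0,"ay": 0,"az": 0.2,"jaw": -1},{"x": 0.62,"y": -0.19,"z": -0.25,"ax": 0,"ay": 0,"az": 0.25,"jaw": -1},{"x": 0.74,"y": -0.22,"z": -0.25,"ax": 0,"ay": 0,"az": 0.3,"jaw": -1},{"x": 0.85,"y": -0.26,"z": -0.25,"ax": 0,"ay": 0,"az": 0.34,"jaw": -1},{"x": 0.94,"y": -0.28,"z": -0.25,"ax": 0,"ay": 0,"az": 0.38,"jaw": -1},{"x": 1,"y": -0.3,"z": -0.25,"ax": 0,"ay": 0,"az": 0.4,"jaw": -1}]'

```text
time: 40.7
tool_pos: [591.2, -133.7, 183.3]
tcp_rot: [-3.14, -0.0, 1.059]
contact_force: [-0.2, -0.1, -3.1]
grip_width: 51.9
finger_force: 30.0
```

send_rows --rows '[{"x": 0.04,"y": -0.05,"z": 0,"ax": 0,"ay": 0,"az": 0.03,"jaw": -1},{"x": 0.1,"y": -0.13,"z": 0,"ax": 0,"ay": 0,"az": 0.08,"jaw": -1},{"x": 0.17,"y": -0.23,"z": 0,"ax": 0,"ay": 0,"az": 0.13,"jaw": -1},{"x": 0.24,"y": -0.33,"z": 0,"ax": 0,"ay": 0,"az": 0.19,"jaw": -1},{"x": 0.31,"y": -0.43,"z": 0,"ax": 0,"ay": 0,"az": 0.25,"jaw": -1},{"x": 0.38,"y": -0.52,"z": 0,"ax": 0,"ay": 0,"az": 0.3,"jaw": -1},{"x": 0.45,"y": -0.61,"z": 0,"ax": 0,"ay": 0,"az": 0.35,"jaw": -1},{"x": 0.51,"y": -0.7,"z": 0,"ax": 0,"ay": 0,"az": 0.4,"jaw": -1},{"x": 0.55,"y": -0.75,"z": 0,"ax": 0,"ay": 0,"az": 0.44,"jaw": -1},{"x": 0.58,"y": -0.79,"z": 0,"ax": 0,"ay": 0,"az": 0.455,"jaw": -1}]'

```text
time: 41.95
tool_pos: [509.9, 43.8, 183.5]
tcp_rot: [-3.141, 0.001, 0.583]
contact_force: [-0.4, -0.0, -1.9]
grip_width: 51.9
finger_force: 30.0
```

send_rows --rows '[{"x": 0.01,"y": -0.06,"z": 0,"ax": 0,"ay": 0,"az": 0.03,"jaw": -1},{"x": 0.03,"y": -0.16,"z": 0,"ax": 0,"ay": 0,"az": 0.08,"jaw": -1},{"x": 0.05,"y": -0.29,"z": 0,"ax": 0,"ay": 0,"az": 0.14,"jaw": -1},{"x": 0.07,"y": -0.43,"z": 0,"ax": 0,"ay": 0,"az": 0.2,"jaw": -1},{"x": 0.09,"y": -0.57,"z": 0,"ax": 0,"ay": 0,"az": 0.27,"jaw": -1},{"x": 0.11,"y": -0.71,"z": 0,"ax": 0,"ay": 0,"az": 0.34,"jaw": -1},{"x": 0.13,"y": -0.83,"z": 0,"ax": 0,"ay": 0,"az": 0.4,"jaw": -1},{"x": 0.15,"y": -0.92,"z": 0,"ax": 0,"ay": 0,"az": 0.44,"jaw": -1},{"x": 0.15,"y": -0.97,"z": 0,"ax": 0,"ay": 0,"az": 0.455,"jaw": -1},{"x": 0.15,"y": -0.97,"z": 0,"ax": 0,"ay": 0,"az": 0.455,"jaw": -1}]'

```text
time: 43.2
tool_pos: [428.7, 221.4, 183.6]
tcp_rot: [3.141, 0.0, 0.108]
contact_force: [0.6, 0.3, -2.6]
grip_width: 52.0
finger_force: 30.0
```

```bash
python3 - <<'E'
from h import *
p,X,h=wrist("w9")
nest2(p,X,489.3,227.6,60)
shift(489.3,227.6,40,6.1)
E
```

```text
43.2 [428.68 221.42 183.59] [3.14 0.   0.11] 51.98897679874576 29.99157428741455
nest 104.0 (array([498.6 , 215.48]), array([83.88, 91.92]), 5.8687005043029785) [498.35 217.25  11.35] rim 210.23239812382477
shift [ 0.3  -0.    0.72] az 0.001
```

View pics/w9.png

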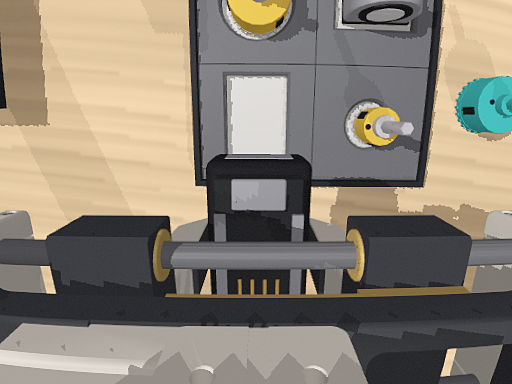

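```bash
python3 - <<'E'
from h import *
p,X,h=wrist("w10")
q,g=near(X,h,489.3,227.6,60,3,14); b=q[g[:,2]>150]; c,s,a=rect(b[:,:2]); print(c,s,a,len(b)); print(cv2.boxPoints((c,s,a)))
E
```

```text
43.25 [429.06 221.05 183.63] [3.14 0.   0.11] 51.8338567748412 29.991435706615448
[497.49 228.83] [82.65 64.12] 6.252475261688232 4523
[[452.92 256.2 ]
 [459.9  192.46]
 [542.06 201.46]
 [535.08 265.2 ]]
```

send_rows --rows '[{"x": 0.05,"y": 0,"z": 0,"ax": 0,"ay": 0,"az": 0,"jaw": -1},{"x": 0.13,"y": 0,"z": 0.03,"ax": 0,"ay": 0,"az": 0,"jaw": -1},{"x": 0.22,"y": 0,"z": 0.11,"ax": 0,"ay": 0,"az": 0,"jaw": -1},{"x": 0.28,"y": 0,"z": 0.22,"ax": 0,"ay": 0,"az": 0,"jaw": -1},{"x": 0.3,"y": 0,"z": 0.34,"ax": 0,"ay": 0,"az": 0,"jaw": -1},{"x": 0.3,"y": 0,"z": 0.46,"ax": 0,"ay": 0,"az": 0,"jaw": -1},{"x": 0.3,"y": 0,"z": 0.57,"ax": 0,"ay": 0,"az": 0,"jaw": -1},{"x": 0.3,"y": 0,"z": 0.66,"ax": 0,"ay": 0,"az": 0,"jaw": -1},{"x": 0.3,"y": 0,"z": 0.71,"ax": 0,"ay": 0,"az": 0,"jaw": -1},{"x": 0.3,"y": 0,"z": 0.72,"ax": 0,"ay": 0,"az": 0,"jaw": -1}]'

```text
time: 44.55
tool_pos: [489.2, 227.4, 38.9]
tcp_rot: [3.141, 0.001, 0.107]
contact_force: [-1.3, 0.1, -2.3]
grip_width: 51.5
finger_force: 30.0
```

send_rows --rows '[{"x": 0,"y": 0,"z": 0.015,"ax": 0,"ay": 0,"az": 0,"jaw": -1},{"x": 0,"y": 0,"z": 0.03,"ax": 0,"ay": 0,"az": 0,"jaw": -1},{"x": 0,"y": 0,"z": 0.04,"ax": 0,"ay": 0,"az": 0,"jaw": -1},{"x": 0,"y": 0,"z": 0.05,"ax": 0,"ay": 0,"az": 0,"jaw": -1},{"x": 0,"y": 0,"z": 0.06,"ax": 0,"ay": 0,"az": 0,"jaw": -1},{"x": 0,"y": 0,"z": 0.07,"ax": 0,"ay": 0,"az": 0,"jaw": -1},{"x": 0,"y": 0,"z": 0.078,"ax": 0,"ay": 0,"az": 0,"jaw": -1},{"x": 0,"y": 0,"z": 0.082,"ax": 0,"ay": 0,"az": 0,"jaw": -1},{"x": 0,"y": 0,"z": 0.082,"ax": 0,"ay": 0,"az": 0,"jaw": -1},{"x": 0,"y": 0,"z": 0.082,"ax": 0,"ay": 0,"az": 0,"jaw": -1}]'

```text
time: 45.8
tool_pos: [488.8, 227.6, 24.4]
tcp_rot: [3.142, -0.0, 0.107]
contact_force: [-3.1, -1.3, 8.0]
grip_width: 51.8
finger_force: 30.0
```

send_rows --rows '[{"x": 0,"y": 0,"z": 0,"ax": 0,"ay": 0,"az": 0,"jaw": 0.2},{"x": 0,"y": 0,"z": 0,"ax": 0,"ay": 0,"az": 0,"jaw": 0.4},{"x": 0,"y": 0,"z": 0,"ax": 0,"ay": 0,"az": 0,"jaw": 0.4},{"x": 0,"y": 0,"z": -0.04,"ax": 0,"ay": 0,"az": 0,"jaw": 0.4},{"x": 0,"y": 0,"z": -0.12,"ax": 0,"ay": 0,"az": 0,"jaw": 0.4},{"x": 0,"y": 0,"z": -0.24,"ax": 0,"ay": 0,"az": 0,"jaw": 0.4},{"x": 0,"y": 0,"z": -0.38,"ax": 0,"ay": 0,"az": 0,"jaw": 0.4},{"x": -0.06,"y": 0,"z": -0.52,"ax": 0,"ay": 0,"az": 0,"jaw": 0.4},{"x": -0.18,"y": 0,"z": -0.7,"ax": 0,"ay": 0,"az": 0,"jaw": 0.4},{"x": -0.3,"y": 0,"z": -0.85,"ax": 0,"ay": 0,"az": 0,"jaw": 0.4}]'

```text
time: 47.05
tool_pos: [428.8, 221.3, 195.8]
tcp_rot: [-3.141, -0.002, 0.107]
contact_force: [0.2, 0.0, 0.8]
grip_width: 64.1
finger_force: 0.0
```

send_rows --rows '[{"x": -0.1,"y": 0,"z": -0.1,"ax": 0,"ay": 0,"az": 0,"jaw": 0.4},{"x": -0.2,"y": 0,"z": -0.2,"ax": 0,"ay": 0,"az": 0,"jaw": 0.4},{"x": -0.25,"y": 0,"z": -0.25,"ax": 0,"ay": 0,"az": 0,"jaw": 0.4},{"x": -0.25,"y": 0,"z": -0.25,"ax": 0,"ay": 0,"az": 0,"jaw": 0.4},{"x": -0.25,"y": 0,"z": -0.25,"ax": 0,"ay": 0,"az": 0,"jaw": 0.4},{"x": -0.25,"y": 0,"z": -0.25,"ax": 0,"ay": 0,"az": 0,"jaw": 0.4},{"x": -0.25,"y": 0,"z": -0.25,"ax": 0,"ay": 0,"az": 0,"jaw": 0.4},{"x": -0.25,"y": 0,"z": -0.25,"ax": 0,"ay": 0,"az": 0,"jaw": 0.4},{"x": -0.25,"y": 0,"z": -0.25,"ax": 0,"ay": 0,"az": 0,"jaw": 0.4},{"x": -0.25,"y": 0,"z": -0.25,"ax": 0,"ay": 0,"az": 0,"jaw": 0.4}]'

```text
time: 48.3
tool_pos: [379.5, 215.9, 243.3]
tcp_rot: [3.141, 0.0, 0.107]
contact_force: [0.8, -0.1, -0.3]
grip_width: 64.1
finger_force: 0.0
```

```bash
python3 - <<'E'
from h import *
p,X,h=wrist("w11")
obj(X,h,489,228,60,30,48); obj(X,h,489,228,60,50); obj(X,h,622,120,48,55)
for a,b in((501,106),(609,240)):
  q,_=near(X,h,a,b,22,85,120); print("shank",len(q),rect(q[:,:2])[:2],np.percentile(q[:,2],97))
  q,g=near(X,h,a,b,40,42,54); q=q[g[:,1]>120]; print("cup",cv2.minEnclosingCircle(q[:,:2].astype(np.float32)))
E
```

```text
48.3 [379.47 215.93 243.26] [3.14 0.   0.11] 64.12385264467953 0.0
obj 794 (array([492.14, 226.03]), array([87.19, 51.81]), 6.108082294464111) 43.7836596172416
obj 2687 (array([489.95, 225.73]), array([78.9 , 39.76]), 6.667021751403809) 57.42132088076532Traceback (most recent call last):
  File "<stdin>", line 3, in <module>
  File "h.py", line 30, in obj
    q,_=near(X,hsv,x,y,r,lo,hi); print("obj",len(q),rect(q[:,:2]),np.percentile(q[:,2],98))
                                                                  ~~~~~~~~~~~~~^^^^^^^^^^^
    return _quantile_unchecked(
        a, q, axis, out, overwrite_input, method, keepdims, weights)
    return _ureduce(a,
                    func=_quantile_ureduce_func,
    ...<5 lines>...
                    overwrite_input=overwrite_input,
                    method=method)
    r = func(a, **kwargs)
    result = _quantile(arr,
                       quantiles=q,
    ...<2 lines>...
                       out=out,
                       weights=wgt)
    slices_having_nans = np.isnan(arr[-1, ...])
                                  ~~~^^^^^^^^^
IndexError: index -1 is out of bounds for axis 0 with size 0
```

View pics/w11.png

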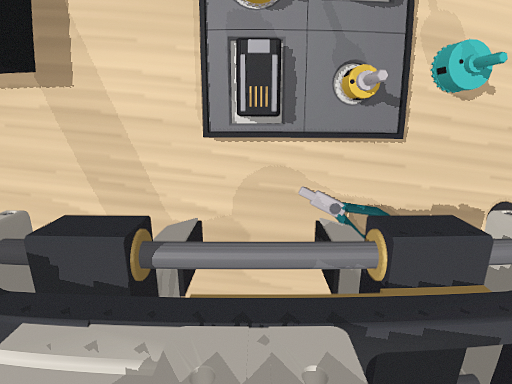

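```bash
python3 - <<'E'
from h import *
p,d=bot.capture("top"); X=cloud(bot.camera_model("top"),d); h=cv2.cvtColor(p,cv2.COLOR_RGB2HSV); X[d<300]=1e4
cv2.imwrite("pics/top1.png",p[100:260,90:420,::-1].repeat(2,0).repeat(2,1))
obj(X,h,489,228,60,52,75); obj(X,h,622,120,48,50)
for a,b in((501,106),(609,240)):
  q,_=near(X,h,a,b,22,85,120); print("shank",len(q),rect(q[:,:2])[:2],q[:,2].max())
obj(X,h,534,-210,38,12); obj(X,h,444,-206,26,12)
E
```

```text
obj 494 (array([489.92, 227.17]), array([80.18, 40.78]), 5.531985759735107) 60.577381868698815
obj 367 (array([622.02, 121.03]), array([38.47, 65.38]), 7.994134902954102) 77.10511960647946
shank 19 (array([500.62, 105.95]), array([ 7.58, 10.95])) 103.84704896668006
shank 23 (array([607.83, 238.97]), array([ 9.55, 10.47])) 103.3748334834775
obj 257 (array([ 533.77, -210.06]), array([46.55, 47.11]), 0.4686896800994873) 51.81912512250611
obj 95 (array([ 444.12, -205.13]), array([25.74, 24.48]), 2.520515203475952) 50.17371773241868
```

View pics/top1.png

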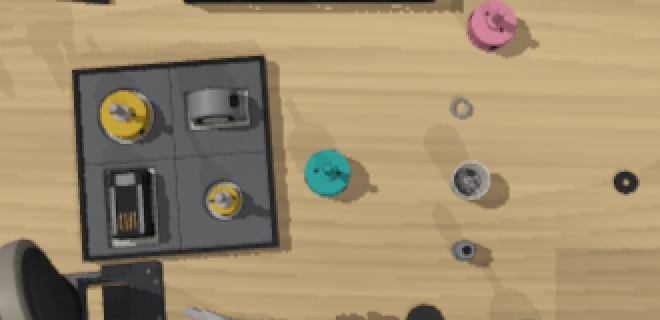

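All four tools sit in their recesses (px 125,115 / 218,108 / 131,205 / 224,200), and the pot and gland have not moved.

```bash
python3 -c "
from plant import bot
print(bot.close_job())"
```

```text
the job is handed in; nothing more can be done
None
```

The job is handed in: both hole saws, the battery pack and the tape measure measured seated on the floors of their own recesses, and the screw pot and cable gland had not moved; the hand-in returned no verdict.

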